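Put the slides away and close the staining set

ROBOT

A 6-joint arm with a two-finger parallel gripper is mounted at the origin on the work surface. World frame = base frame: x ahead of the robot, y to its left, z up, the work surface at z = 0. Lengths are in mm, angles in rad, forces in N, time in s.
With the tool pointing down it reaches from about 350 to 775 mm from the base axis. Payload 7.3 kg.
Tool frame: the origin (TCP) lies at the centre of the arm's flange, where the gripper is bolted on; the fingertips stand 178 mm ahead of it and the grasp point (between the pads) lies 159 mm ahead of it; z points along the fingers, y is the direction in which the jaws open and shut (so a half turn about z gives the same grasp; the last joint's range is limited). The gripper opens to 92 mm and grips with 3 to 60 N. Pads are 19 mm wide; open, the fingers measure 130 mm over their backs; the gripper's body (75 mm by 190 mm) begins 47 mm behind the grasp point.
Start: joints at [-1.473, 0.342, 1.524, -0, 1.275, -0.146], TCP at [126.751, -509.472, 404.741] pointing down, gripper open.
Joint ranges: [-2.53, 2.53], [-0.77, 2.02], [0.04, 2.7], [-1, 4.14], [0.28, 2.66], [-3.11, 3.11]. Speed limits (rad/s): [2.57, 2.57, 3.14, 3.14, 3.14, 3.14].

INTERFACE

Orientations are given as [roll, pitch, yaw] about the fixed x, y, z axes, in that order (R = Rz(yaw) Ry(pitch) Rx(roll)).
In Python, from plant import get_obs, capture, close_job gives the robot as it stands. The module is installed in compiled form; this text tells all that it offers.
- The arm moves only by the shell command python3 -m pendant 'ROWS'. ROWS is JSON, a list of rows, each a list of 3 entries, a list of its own where there are three numbers: the shift along the tool's x, y, z in m, then the turn, a rotation vector about the tool's x, y, z in rad, then the finger opening in m, from 0 to 0.0918. In form: [[[tx, ty, tz], [wx, wy, wz], fingers], ...]. A call has 1 to 10 rows; each row is the pose to reach, as a shift and turn from the pose commanded when the call began, along the tool's axes at that moment; what a row does not reach only later rows make up. A row lasts 1/12 s, in which the tool goes at most 41.7 mm and 7.16 degrees, less where a joint would pass 70% of its speed; a pose out of reach is approached as far as the arm can. A call with a gripper value outside its range is refused whole. The fingers move at their own pace and stop on an object; the grip force is fixed at half the most. Time passes only in rows, so rows that repeat a pose let the fingers close. It gives the time, the measured TCP pose, the force and the opening at its end, in the units of the state.
- get_obs(): the state, without advancing time (a new reading comes with each control period).
- capture(name): name is "side" or "top" or "wrist"; returns a dict with "color" (384x512x3 uint8, red, green, blue), "mtx" (3x3 intrinsics, pixels), "dist" ([k1, k2, p1, p2, k3] as OpenCV has them; the pictures are not rectified), "rvec" (rotation vector, rad) and "tvec" (3), from world to camera coordinates, as OpenCV has them. Camera axes: x right, y down, z forward; pixel columns grow to the right and rows downward; lengths in mm; the calibration is good to about 2 mm. A picture is of the moment at which its call begins. There is no depth.
- close_job(): hands the job in, once; it reports no verdict.
The state is a dict: "time": time; "joint_positions": joint angles; "dq": joint speeds; "tau": joint torques, N m; "tool_pos": TCP position; "tcp_rot": TCP orientation; "contact_force": force on the tool from outside, world axes, zero at the start; "moment": the same for the moment, N m; "grip_width": finger opening in mm.
Only numpy, scipy, OpenCV 4.12 (cv2) and the standard library are available. Lean on these libraries where they do the work, as an engineer would, in place of code of your own. Each camera call takes 0.05 s, during which the arm holds its last target. There are 200 camera calls.

TASK

The slides are dry: put the slide rack that stands on the bench into the oblong staining dish, upright on its floor beside the rack already there, which stands too near the middle and must be moved over to one side to make room, without taking it out. Close all three vessels against dust, each with its own lid fully seated: the deep cover over the oblong dish with both racks in it, the large lid on the wide round jar and the small lid on the slim jar. Keep both racks upright, leave the vessels standing where they are and do not disturb the oil bottle and the tally counter.

Things in the scene. Friction and masses are not known exactly. Their poses are not given: they have to be found in the camera images.
- dish: Oblong white plastic staining dish, open on top, loose on the bench, 0.6 kg. Outside 104 (x) by 130 (y) by 50 high, walls 4, floor 4 thick: inside 96 by 122. Origin at the centre of its underside; y is its long direction. Racks stand in it side by side along y, each with its length along x.
- rack_in: Steel rack of glass slides standing in the oblong dish, up to 15 off centre along the dish's y: no room beside it. Body 84 (x) by 50 (y) by 30 high, 0.22 kg; central black handle grip 30 long (x), 14 thick (y), 54 to 82 above the underside, on two posts. Origin: centre of underside, 4 above dish's. Take it by the grip's two ends (30 apart) and lift it a little; it may tip if pushed or dragged.
- rack_out: The slide rack to be put away, standing upright on the bench: same make and size as rack_in (body 84 x 50 x 30, handle grip 30 x 14, from 54 to 82 above its underside). Origin at the centre of its underside; x along its length. In the dish its grip stands 36 above the dish's rim.
- deep_cover: White deep cover of the oblong dish, on the bench right way up, 0.25 kg. 130 (x) by 156 (y, long way) over its flared skirt; top plate at 56; black bar handle 14 thick (x), 50 long (y), 56 to 82 high. The 10 deep skirt guides it on from 8 off; an inner ledge rests on the dish's rim. Clears the rack handles. Origin: centre of lower edge; seated, 40 above the dish's origin. Half a turn is the same.
- round_jar: Wide round white staining jar, 92 outside diameter (96 at the foot), 68 high, mouth 84 wide, loose on the bench, 0.45 kg. Origin at the centre of its underside.
- large_lid: White round lid of the wide jar, 100 in diameter: tapered plug beneath (66 wide at the bottom, 79 at the top, 6 deep) that centres it in the mouth, plate 5 thick, black knob 20 in diameter and 26 high (top at 37). Lies on its plug, knob up. Origin at the centre of the plug's underside; seated, 62 above the jar's origin.
- slim_jar: Slim upright white slide jar (grooved inside), 56 outside diameter (72 at the foot), 95 high, mouth 46 wide, loose on the bench, 0.4 kg. Origin at the centre of its underside.
- small_lid: White round lid of the slim jar, 72 in diameter: tapered plug beneath (28 wide at the bottom, 41 at the top, 6 deep) that centres it in the mouth, plate 5 thick, black knob 20 in diameter and 26 high (top at 37). Lies on its plug, knob up. Origin at the centre of the plug's underside; seated, 89 above the jar's origin.
- oil_bottle: Bystander: small amber bottle with a black cap, 30 in diameter, 75 high. Origin at the centre of its underside. To be left alone.
- tally: Bystander: round steel hand tally counter, 48 in diameter, 30 high. Origin at the centre of its underside. To be left alone.
Things that resemble listed ones, but are neither listed nor needed, are in the scene too. Leave any green or yellow look-alike of the rack_out alone. What is shaped like the rack_in but red is not meant.

How it is judged:
By the outcome, as a careful person would: the job done as asked, in the order asked, and still so for the second after the job is handed in, with the robot touching nothing.
It also fails if it takes over 128 s, if anything falls off the work surface, if the arm or the gripper's body presses on something with over 40 N, if the wrist force passes 120 N, or if a joint passes its speed limit or range.

## Working session

There is one attempt and no reset: what is moved stays moved. The work goes in short steps, Python scripts to look and compute and a shell command to move; the robot and the scene stay as the last step left them, time stands still between calls to the robot, and variables do not carry over. Pictures are saved under pics/ and viewed, about 12 in all and at most 16, crops included, and the job is handed in when it is done.

```bash
mkdir -p pics; cat > h.py <<'E'
import numpy as np,cv2,json
from plant import get_obs,capture
from scipy.spatial.transform import Rotation as R
def snap(n,f):
    c=capture(n); cv2.imwrite('pics/'+f,c['color'][:,:,::-1]); 
    np.savez('pics/'+f[:-4]+'.npz',**c); return c
def ray(c,uv):
    uv=np.array(uv,float).reshape(-1,1,2)
    p=cv2.undistortPoints(uv,c['mtx'],c['dist']).reshape(-1,2)
    M=cv2.Rodrigues(c['rvec'])[0]; o=-M.T@np.ravel(c['tvec'])
    d=np.c_[p,np.ones(len(p))]@M
    return o,d
def onz(c,uv,z):
    o,d=ray(c,uv); return o+d*((z-o[2])/d[:,2])[:,None]
def proj(c,P):
    return cv2.projectPoints(np.array(P,float).reshape(-1,3),c['rvec'],c['tvec'],c['mtx'],c['dist'])[0].reshape(-1,2)
def load(f): return dict(np.load('pics/'+f+'.npz'))
E
python3 - <<'E'
from h import *
print(get_obs())
for n in ['top','side']:
    c=snap(n,n+'0.png'); print(ray(c,[[256,192]]))
E
```

```text
{'time': 0.0, 'joint_positions': array([-1.47296465e+00,  3.42716196e-01,  1.52502133e+00, -3.52105767e-07,
        1.27541409e+00, -1.46021081e-01]), 'dq': array([ 6.75627047e-05, -7.43673455e-04, -7.46066531e-04, -2.31700924e-04,
       -1.67331570e-04,  3.64090150e-04]), 'tau': array([-1.04150106e-04, -4.31242418e+01, -2.44215882e+01,  7.18101813e-02,
        5.59618778e-02, -1.05017259e-04]), 'tool_pos': array([ 126.75466805, -509.3244054 ,  404.04664133]), 'tcp_rot': array([-3.14005024e+00, -2.26498870e-04,  2.43852681e-01]), 'contact_force': array([-0.3694698 ,  0.73378803, -0.74380713]), 'moment': array([0.02023812, 0.01918678, 0.02272382]), 'grip_width': 92.04316751349107}
(array([ 380.9974457 ,  -53.92967411, 1165.53597421]), array([[ 0.10563588, -0.00564749, -0.99441415]]))
(array([ 424.50584835, 1016.88140026,  679.66713357]), array([[ 0.06033891, -0.84560338, -0.53070995]]))
```

View pics/top0.png

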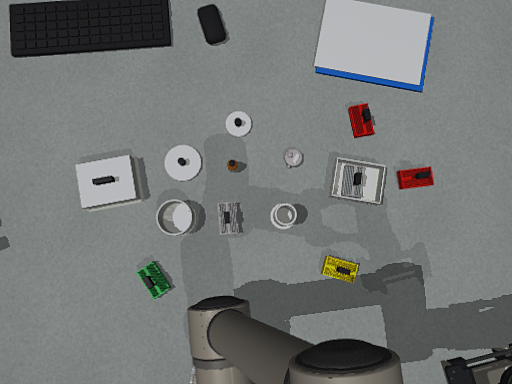

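View pics/side0.png

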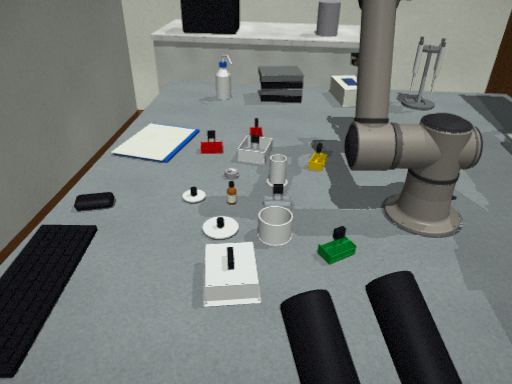

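Top view: deep cover (108,181), large lid (182,162), small lid (238,123), round jar (175,217), rack_out (230,218), slim jar (284,215), dish with rack_in (358,181), tally (292,157) and bottle (232,165). The green, yellow and red racks are decoys. The side view agrees.

```bash
cat > m.py <<'E'
from h import *
c=load('top0'); im=c['color'].astype(int)
def blob(mask,center,r):
    m=np.zeros(mask.shape,np.uint8); u,v=center
    m[v-r:v+r+1,u-r:u+r+1]=mask[v-r:v+r+1,u-r:u+r+1]*255
    cs=cv2.findContours(m,cv2.RETR_EXTERNAL,cv2.CHAIN_APPROX_NONE)[0]
    return max(cs,key=cv2.contourArea).reshape(-1,2)
dark=im.max(2)<45
white=im.min(2)>165
def rep(n,k,z):
    P=onz(c,k,z)[:,:2].astype(np.float32)
    (x,y),(w,h),a=cv2.minAreaRect(P); ci=cv2.minEnclosingCircle(P)
    print(n,'rect c %.1f %.1f size %.1f %.1f ang %.1f'%(x,y,w,h,a),'circ %s r %.1f'%(np.round(ci[0],1),ci[1]))
for n,ct,r,z in [('cover handle',(104,180),18,82),('large knob',(182,161),10,37),('small knob',(238,122),10,37),('rackout grip',(227,217),12,82),('rackin grip',(358,178),12,86)]:
    rep(n,blob(dark,ct,r),z)
for n,ct,r,z in [('cover top',(108,181),40,56),('large lid',(182,162),24,11),('small lid',(238,123),18,11),('round jar',(175,217),26,68),('slim jar',(284,215),18,95),('dish',(358,181),36,50)]:
    rep(n,blob(white,ct,r),z)
big=cv2.resize(c['color'][120:260,60:420,::-1],None,fx=2.2,fy=2.2,interpolation=cv2.INTER_CUBIC); cv2.imwrite('pics/crop1.png',big)
E
python3 m.py
```

```text
cover handle rect c 528.9 328.4 size 15.1 53.1 ang 10.6 circ [526.7 327.9] r 26.6
large knob rect c 585.0 137.7 size 19.2 13.2 ang 44.7 circ [584.6 138.5] r 10.0
small knob rect c 693.0 -11.7 size 13.5 19.4 ang 89.8 circ [692.3 -13.1] r 10.4
rackout grip rect c 432.5 14.9 size 27.9 12.2 ang 8.2 circ [432.1  16.5] r 14.5
rackin grip rect c 528.6 -317.4 size 17.9 30.7 ang 82.4 circ [ 528.6 -317.7] r 17.6
cover top rect c 530.6 332.9 size 115.6 139.4 ang 10.1 circ [531.  332.7] r 88.8
large lid rect c 587.7 140.0 size 95.8 94.3 ang 89.7 circ [586.9 140.5] r 49.0
small lid rect c 696.0 -12.1 size 66.4 67.9 ang 89.7 circ [695.2 -12. ] r 34.9
round jar rect c 424.5 144.1 size 63.0 89.0 ang 36.2 circ [434.7 151.4] r 44.9
slim jar rect c 433.9 -128.5 size 62.7 60.1 ang 89.6 circ [ 435.6 -127.7] r 32.8
dish rect c 518.8 -350.0 size 52.2 89.4 ang 79.8 circ [ 518.8 -349.7] r 51.4
```

View pics/crop1.png

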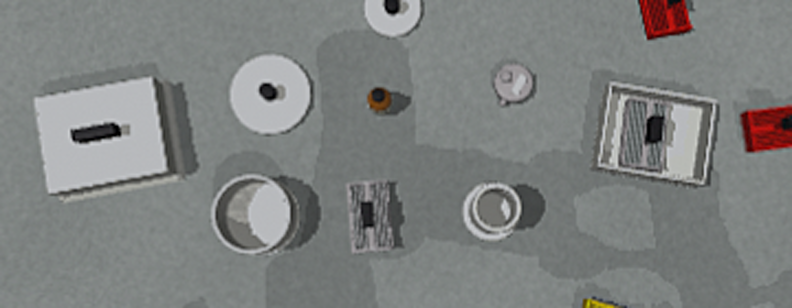

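The rack in the dish stands nearer the +y side, so it should go to +y. Next is a closer look over the dish.

```bash
cat > go.py <<'E'
import sys
from h import *
def rel(x,y,z,yaw):
    o=get_obs(); p=o['tool_pos']; w=o['tcp_rot'][2]
    d=R.from_euler('xyz',[np.pi,0,w]).inv().apply(np.array([x,y,z])-p)/1000
    a=-((yaw-w+np.pi)%(2*np.pi)-np.pi)
    print('shift',d.round(4),'turn',round(a,4),'rows',round(max(np.linalg.norm(d)/.0417,abs(a)/.125),1))
def st():
    o=get_obs(); print('t %.2f'%o['time'],o['tool_pos'].round(1),o['tcp_rot'].round(4),'F',o['contact_force'].round(1),'w %.1f'%o['grip_width'])
if __name__=='__main__': st(); rel(*map(float,sys.argv[1:5]))
E
python3 go.py 510 -332 400 1.396
```

```text
t 0.10 [ 126.7 -509.3  404.1] [-3.1403e+00 -2.0000e-04  2.4390e-01] F [ 0.4  0.  -0.2] w 91.8
shift [ 0.4147 -0.0796  0.0041] turn -1.1521 rows 10.1
```

```bash
python3 -m pendant '[[[0.415,-0.08,0.004],[0,0,-1.152],0.09],[[0.415,-0.08,0.004],[0,0,-1.152],0.09],[[0.415,-0.08,0.004],[0,0,-1.152],0.09],[[0.415,-0.08,0.004],[0,0,-1.152],0.09],[[0.415,-0.08,0.004],[0,0,-1.152],0.09],[[0.415,-0.08,0.004],[0,0,-1.152],0.09],[[0.415,-0.08,0.004],[0,0,-1.152],0.09],[[0.415,-0.08,0.004],[0,0,-1.152],0.09],[[0.415,-0.08,0.004],[0,0,-1.152],0.09],[[0.415,-0.08,0.004],[0,0,-1.152],0.09]]'; python3 - <<'E'
from h import *
import go
c=snap('wrist','w1.png'); go.st()
o,d=ray(c,[[256,192]]); print(o,d)
E
```

```text
time: 0.93
tool_pos: [506.4, -332.8, 400.4]
tcp_rot: [-3.141, -0.0, 1.403]
contact_force: [-0.7, -0.4, 0.1]
grip_width: 90.1
t 0.98 [ 511.7 -329.2  399.9] [ 3.1386 -0.0032  1.4044] F [ 0.5  4.1 -0.9] w 90.4
[ 518.06954749 -268.11578725  381.99620593] [[-0.03517568 -0.25504652 -0.96636795]]
```

View pics/w1.png

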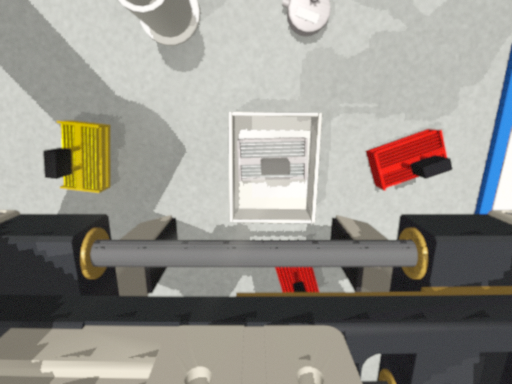

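Wrist view: dish rim corners at about (229,113), (321,113), (316,220) and (230,222), with the black grip near (275,166).

```bash
cat > dish.py <<'E'
import sys
from h import *
def dish(f,box,gbox):
    c=load(f); im=c['color'].astype(int)
    sat=im.max(2)-im.min(2)
    def reg(m,b):
        k=np.zeros(m.shape,np.uint8); k[b[1]:b[3],b[0]:b[2]]=m[b[1]:b[3],b[0]:b[2]]*255; return k
    k=reg(im.min(2)>190,box)
    k=cv2.morphologyEx(k,cv2.MORPH_CLOSE,np.ones((5,5)))
    cs=max(cv2.findContours(k,cv2.RETR_EXTERNAL,cv2.CHAIN_APPROX_NONE)[0],key=cv2.contourArea).reshape(-1,2)
    (x,y),s,a=cv2.minAreaRect(onz(c,cs,50)[:,:2].astype(np.float32)); print('dish rim',round(x,1),round(y,1),np.round(s,1),round(a,1))
    a=np.deg2rad(a if s[1]>s[0] else a-90)
    g=reg(im.max(2)<75,gbox)
    cs=max(cv2.findContours(g,cv2.RETR_EXTERNAL,cv2.CHAIN_APPROX_NONE)[0],key=cv2.contourArea).reshape(-1,2)
    print(cs.min(0),cs.max(0))
    (gx,gy),s2,b=cv2.minAreaRect(onz(c,cs,86)[:,:2].astype(np.float32)); print('grip',round(gx,1),round(gy,1),np.round(s2,1),round(b,1))
    u=np.array([gx-x,gy-y]); ca,sa=np.cos(a),np.sin(a)
    print('yaw',a,'grip in dish',u@[ca,sa],u@[-sa,ca])
if __name__=='__main__': dish('w1',(220,105,330,228),(250,150,300,185))
E
python3 dish.py
```

```text
dish rim 533.1 -332.4 [143.8 133.3] 80.3Traceback (most recent call last):
  File "dish.py", line 19, in <module>
    if __name__=='__main__': dish('w1',(220,105,330,228),(250,150,300,185))
                             ~~~~^^^^^^^^^^^^^^^^^^^^^^^^^^^^^^^^^^^^^^^^^^
  File "dish.py", line 14, in dish
    cs=max(cv2.findContours(g,cv2.RETR_EXTERNAL,cv2.CHAIN_APPROX_NONE)[0],key=cv2.contourArea).reshape(-1,2)
       ~~~^^^^^^^^^^^^^^^^^^^^^^^^^^^^^^^^^^^^^^^^^^^^^^^^^^^^^^^^^^^^^^^^^^^^^^^^^^^^^^^^^^^^
ValueError: max() iterable argument is empty
```

```bash
python3 - <<'E'
from h import *
c=load('w1'); g=c['color'].min(2)
print(g[150,215:335]);print(g[100:235,235]);print(g[145:190,275]);print(g[168,250:300])
E
```

```text
[197 199 199 200 199 199 199 201 203 202 200 201 197 203 238 247 232 179
 129 140 166 177 195 211 206 165 163 174 174 177 176 181 183 183 183 182
 184 184 184 183 186 191 193 193 194 193 193 193 193 195 198 199 200 202
 202 199 195 195 195 198 200 201 201 200 202 197 195 197 202 205 204 205
 206 206 204 201 200 202 207 211 210 212 211 209 209 208 208 211 203 174
 182 204 224 227 193 156 157 159 158 158 165 205 239 242 219 196 189 190
 190 191 192 195 193 192 191 193 199 198 200 200]
[199 198 199 201 203 204 202 200 198 196 197 208 239 249 243 212 177 167
 165 166 165 167 165 167 165 165 165 166 167 169 169 165 166 166 165 166
 166 165 166 167 167 167 165 167 167 166 166 166 167 166 166 168 167 166
 167 165 167 166 168 169 167 166 166 167 165 163 164 163 163 165 164 165
 165 165 165 163 165 163 164 165 164 165 167 166 167 167 167 167 166 166
 169 170 171 173 171 173 174 174 176 175 173 175 175 175 175 175 174 171
 164 155 150 148 150 159 169 170 171 174 183 210 239 238 215 202 190 165
 152 151 149 147 145 149 149 151 152]
[180 199 215 191 183 200 208 191 191 207 203 186 170 142 130 128 129 133
 133 134 134 134 135 136 133 134 134 135 137 156 192 207 186 182 190 203
 205 206 206 206 208 221 242 248 249]
[180 178 180 180 180 184 187 187 189 185 169 146 136 134 133 134 133 135
 135 135 136 134 132 134 133 136 134 134 132 135 135 135 131 133 133 133
 133 134 131 143 168 191 198 200 201 199 198 199 196 195]
```

```bash
sed -i 's/>190/>222/; s/<75/<155/' dish.py; sed -i "s/(250,150,300,185)/(255,155,295,182)/" dish.py; python3 dish.py
```

```text
dish rim 530.2 -332.6 [129.5 103.8] 79.8
[261 158] [289 174]
grip 531.3 -321.8 [16.8 29. ] 82.1
yaw -0.17782592388731594 grip in dish -0.8403331760017965 10.856476856288646
```

Dish at (530.2, -332.6), yaw -10.2°, fitted size 129.5 x 103.8 (matches). rack_in sits about +10 along the dish's y. I'll take it by the grip.

```bash
python3 go.py 531 -323 232 1.405
```

```text
t 0.98 [ 511.7 -329.2  399.9] [ 3.1386 -0.0032  1.4044] F [ 0.5  4.1 -0.9] w 90.4
shift [0.0093 0.018  0.1679] turn -0.0006 rows 4.1
```

```bash
python3 -m pendant '[[[0.012,0.019,0.04],[0,0,0],0.07],[[0.012,0.019,0.08],[0,0,0],0.07],[[0.012,0.019,0.11],[0,0,0],0.07],[[0.012,0.019,0.135],[0,0,0],0.07],[[0.012,0.019,0.135],[0,0,0],0.07]]'; python3 go.py 531 -323 232 1.405
```

```text
time: 1.4
tool_pos: [524.2, -324.4, 259.5]
tcp_rot: [-3.131, -0.006, 1.396]
contact_force: [-0.7, 0.5, -0.9]
grip_width: 70.3
t 1.40 [ 524.2 -324.4  259.5] [-3.1313 -0.0055  1.396 ] F [-0.7  0.5 -0.9] w 70.3
shift [0.0026 0.0065 0.0275] turn -0.009 rows 0.7
```

```bash
python3 -m pendant '[[[0,0,0],[0,0,0],0.07],[[0,0,0],[0,0,0],0.07],[[0,0,0],[0,0,0],0.07]]'; python3 go.py 531 -323 232 1.400
```

```text
time: 1.65
tool_pos: [526.0, -326.3, 268.2]
tcp_rot: [3.138, 0.002, 1.396]
contact_force: [0.5, -0.0, -0.5]
grip_width: 70.0
t 1.65 [ 526.  -326.3  268.2] [3.1380e+00 2.0000e-03 1.3955e+00] F [ 0.5 -0.  -0.5] w 70.0
shift [0.0041 0.0044 0.0362] turn -0.0045 rows 0.9
```

```bash
python3 -m pendant '[[[0.004,0.0045,0.018],[0,0,0],0.07],[[0.004,0.0045,0.034],[0,0,0],0.07],[[0.004,0.0045,0.034],[0,0,0],0.07],[[0.004,0.0045,0.034],[0,0,0],0.07],[[0.004,0.0045,0.034],[0,0,0],0.03],[[0.004,0.0045,0.034],[0,0,0],0.02],[[0.004,0.0045,0.034],[0,0,0],0.02],[[0.004,0.0045,0.034],[0,0,0],0.02],[[0.004,0.0045,0.034],[0,0,0],0.02],[[0.004,0.0045,0.034],[0,0,0],0.02]]'; python3 go.py 531 -323 232 1.400
```

```text
time: 2.48
tool_pos: [530.7, -322.5, 232.0]
tcp_rot: [3.141, 0.0, 1.396]
contact_force: [0.7, 0.1, 0.0]
grip_width: 34.6
t 2.48 [ 530.7 -322.5  232. ] [3.1413e+00 2.0000e-04 1.3958e+00] F [0.7 0.1 0. ] w 34.6
shift [-0.0004  0.0004  0.    ] turn -0.0042 rows 0.0
```

```bash
python3 -m pendant '[[[0,0,0],[0,0,0],0.02],[[0,0,0],[0,0,0],0.02],[[0,0,0],[0,0,0],0.02],[[0,0,-0.006],[0,0,0],0.02],[[0,0,-0.008],[0,0,0],0.02],[[0,0,-0.008],[0,0,0],0.02]]'; python3 -m pendant '[[[0.007,0,0],[0,0,0],0.02],[[0.014,0,0],[0,0,0],0.02],[[0.021,0,0],[0,0,0],0.02],[[0.021,0,0],[0,0,0],0.02],[[0.021,0,0],[0,0,0],0.02],[[0.021,0,0],[0,0,0],0.02]]'; python3 - <<'E'
from h import *
import go
c=snap('wrist','w2.png'); go.st()
E
```

```text
time: 2.98
tool_pos: [530.8, -322.6, 240.3]
tcp_rot: [3.141, 0.0, 1.396]
contact_force: [0.6, 0.5, -3.2]
grip_width: 29.5
time: 3.48
tool_pos: [534.4, -301.7, 239.8]
tcp_rot: [3.141, 0.0, 1.396]
contact_force: [0.3, 0.0, -2.3]
grip_width: 29.9
t 3.53 [ 534.4 -301.9  239.8] [3.1414e+00 3.0000e-04 1.3959e+00] F [ 0.5  0.4 -2.1] w 29.7
```

View pics/w2.png

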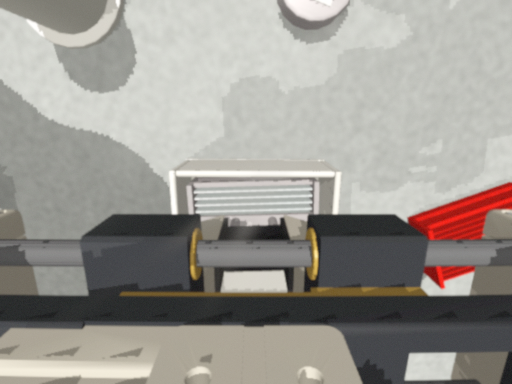

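Rack lifted by its grip, body edge at row ~180, dish rim inner edge at row ~177. I'll measure the gap.

```bash
python3 - <<'E'
from h import *
c=load('w2'); g=c['color'].min(2)
print(g[155:200,250])
a=-.178; D=np.array([530.2,-332.6])
for v,z in [(161,50),(164,50),(174,50),(177,50),(180,42),(183,42)]:
    P=onz(c,[[255,v]],z)[0,:2]-D; print(v,z,P@[-np.sin(a),np.cos(a)],P@[np.cos(a),np.sin(a)])
# rack left/right edges vs dish
for u,z in [(171,50),(339,50)]:
    P=onz(c,[[u,185]],z)[0,:2]-D; print(u,z,P@[np.cos(a),np.sin(a)])
for u,z in [(188,42),(319,42)]:
    P=onz(c,[[u,185]],z)[0,:2]-D; print(u,z,P@[np.cos(a),np.sin(a)])
E
```

```text
[188 190 187 188 189 179 175 175 177 177 178 179 178 176 180 201 233 248
 250 243 228 202 161 146 140 146 175 199 204 204 197 182 174 175 191 213
 208 183 172 172 180 201 217 202 179]
161 50 70.31958076753241 0.16913778546603453
164 50 68.51282568260335 0.1772278189556893
174 50 62.42307187063536 0.20452316921175395
177 50 60.57560099957732 0.2128121287398148
180 42 56.935438836017646 0.2714702270360796
183 42 54.98140165971075 0.2802453504066431
171 50 -50.97732911378723
339 50 51.47395429764789
188 42 -42.44368065391483
319 42 41.11500348627975
```

Rack_in centre is at +31 in the dish: about 5 mm from the wall. Setting it down, releasing and rising.

```bash
python3 -m pendant '[[[0,0,0.004],[0,0,0],0.02],[[0,0,0.008],[0,0,0],0.02],[[0,0,0.008],[0,0,0],0.02],[[0,0,0.008],[0,0,0],0.02],[[0,0,0.008],[0,0,0],0.06],[[0,0,0.008],[0,0,0],0.07],[[0,0,0.008],[0,0,0],0.07],[[0,0,0.008],[0,0,0],0.07],[[0,0,0.008],[0,0,0],0.07]]';python3 go.py 432 -5 400 1.70;  python3 -m pendant '[[[0,0,-0.03],[0,0,0],0.07],[[0,0,-0.07],[0,0,0],0.07],[[0,0,-0.11],[0,0,0],0.07],[[0,0,-0.15],[0,0,0],0.07],[[0,0,-0.168],[0,0,0],0.07],[[0,0,-0.168],[0,0,0],0.07],[[0,0,-0.168],[0,0,0],0.07]]';python3 go.py 432 -5 400 1.70
```

```text
time: 4.28
tool_pos: [534.3, -301.8, 231.8]
tcp_rot: [3.141, 0.0, 1.396]
contact_force: [0.5, 0.5, -0.4]
grip_width: 58.4
t 4.28 [ 534.3 -301.8  231.8] [3.1415e+00 1.0000e-04 1.3958e+00] F [ 0.5  0.5 -0.4] w 58.4
shift [ 0.2745 -0.1524 -0.1682] turn -0.3042 rows 8.5
time: 4.87
tool_pos: [534.2, -301.7, 400.8]
tcp_rot: [3.139, 0.001, 1.396]
contact_force: [-0.8, 0.2, -0.4]
grip_width: 69.9
t 4.87 [ 534.2 -301.7  400.8] [3.1394e+00 1.1000e-03 1.3958e+00] F [-0.8  0.2 -0.4] w 69.9
shift [ 0.2744 -0.1523  0.0008] turn -0.3042 rows 7.5
```

```bash
python3 -m pendant '[[[0.274,-0.152,0],[0,0,-0.304],0.07],[[0.274,-0.152,0],[0,0,-0.304],0.07],[[0.274,-0.152,0],[0,0,-0.304],0.07],[[0.274,-0.152,0],[0,0,-0.304],0.07],[[0.274,-0.152,0],[0,0,-0.304],0.07],[[0.274,-0.152,0],[0,0,-0.304],0.07],[[0.274,-0.152,0],[0,0,-0.304],0.07],[[0.274,-0.152,0],[0,0,-0.304],0.07],[[0.274,-0.152,0],[0,0,-0.304],0.07],[[0.274,-0.152,0],[0,0,-0.304],0.07]]'; python3 -m pendant '[[[0,0,0],[0,0,0],0.07],[[0,0,0],[0,0,0],0.07]]';python3 - <<'E'
from h import *
import go
c=snap('wrist','w3.png'); go.st()
E
```

```text
time: 5.7
tool_pos: [431.8, -4.6, 398.5]
tcp_rot: [-3.139, -0.001, 1.702]
contact_force: [0.8, -0.8, 0.2]
grip_width: 70.0
time: 5.87
tool_pos: [432.7, -6.4, 399.0]
tcp_rot: [-3.14, -0.0, 1.699]
contact_force: [0.4, 0.5, -0.0]
grip_width: 69.9
t 5.92 [432.7  -6.5 399.1] [-3.1405 -0.      1.6983] F [-0.8  0.5 -0.7] w 70.1
```

View pics/w3.png

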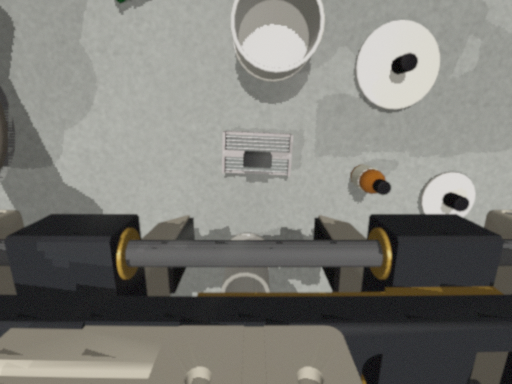

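Rack body spans (222–293, 130–179) and its grip (243–272, 150–168). The round jar, large lid (398,65), small lid (448,195) and bottle (373,182) are visible too, so I'll measure those as well.

```bash
cat > m3.py <<'E'
from h import *
c=load('w3'); im=c['color'].astype(int); g=im.min(2)
def con(m,b):
    k=np.zeros(m.shape,np.uint8); k[b[1]:b[3],b[0]:b[2]]=m[b[1]:b[3],b[0]:b[2]]*255
    return max(cv2.findContours(k,cv2.RETR_EXTERNAL,cv2.CHAIN_APPROX_NONE)[0],key=cv2.contourArea).reshape(-1,2)
print(g[160,235:280],g[142:175,257])
k=con(g<110,(235,145,280,174)); print(k.min(0),k.max(0))
P=onz(c,k,82)[:,:2].astype(np.float32); r=cv2.minAreaRect(P); print('grip',r)
for n,b,z,t in [('large',(345,10,450,115),11,215),('small',(415,165,480,218),11,215),]:
    k=con(g>t,b); P=onz(c,k,z)[:,:2].astype(np.float32); print(n,k.min(0),k.max(0),cv2.minEnclosingCircle(P),cv2.fitEllipse(P))
for p,z in [((223,130),30),((292,132),30),((289,178),30),((222,176),30),((257,151),82),((258,168),82)]: print(p,onz(c,[p],z)[0].round(1))
E
python3 m3.py
```

```text
[140 142 141 144 145 146 146 138  93  57  57  57  58  61  61  60  63  62
  66  68  68  73  74  74  76  79  78  82  83  82  84  86  86  85  88  85
 111 154 167 168 165 163 160 162 162] [141 137 159 169 144 145 161 158 130  91  68  62  62  67  70  75  75  72
  74  75  73  75  72  75  81 101 131 153 167 147 133 130 125]
[243 151] [271 167]
grip ((433.6451721191406, 15.173845291137695), (29.189125061035156, 16.6926212310791), 7.316801071166992)Traceback (most recent call last):
  File "m3.py", line 10, in <module>
    k=con(g>t,b); P=onz(c,k,z)[:,:2].astype(np.float32); print(n,k.min(0),k.max(0),cv2.minEnclosingCircle(P),cv2.fitEllipse(P))
  File "m3.py", line 5, in con
    return max(cv2.findContours(k,cv2.RETR_EXTERNAL,cv2.CHAIN_APPROX_NONE)[0],key=cv2.contourArea).reshape(-1,2)
           ~~~^^^^^^^^^^^^^^^^^^^^^^^^^^^^^^^^^^^^^^^^^^^^^^^^^^^^^^^^^^^^^^^^^^^^^^^^^^^^^^^^^^^^
ValueError: max() iterable argument is empty
```

```bash
sed -i 's/,215)/,195)/g' m3.py; python3 m3.py | tail -8; python3 go.py 433.5 14 229 1.698
```

```text
large [357  20] [438 107] ((588.2046508789062, 138.5646209716797), 49.28095626831055) ((588.28125, 138.68038940429688), (97.1255111694336, 97.35603332519531), 28.405109405517578)
small [423 173] [474 215] ((697.2357177734375, -14.273805618286133), 35.269039154052734) ((697.1048583984375, -10.519525527954102), (58.43732833862305, 69.47738647460938), 90.29783630371094)
(223, 130) [390.6  36.9  30. ]
(292, 132) [472.3  45.1  30. ]
(289, 178) [477.6 -10.7  30. ]
(222, 176) [395.  -18.8  30. ]
(257, 151) [432.5  23.4  82. ]
(258, 168) [435.9   6.   82. ]
t 5.92 [432.7  -6.5 399.1] [-3.1405 -0.      1.6983] F [-0.8  0.5 -0.7] w 70.1
shift [0.0203 0.0034 0.1701] turn 0.0003 rows 4.1
```

```bash
python3 -m pendant '[[[0.020,0.003,0.04],[0,0,0],0.07],[[0.020,0.003,0.08],[0,0,0],0.07],[[0.02,0.003,0.12],[0,0,0],0.07],[[0.02,0.003,0.15],[0,0,0],0.065],[[0.02,0.003,0.17],[0,0,0],0.065],[[0.02,0.003,0.17],[0,0,0],0.065],[[0.02,0.003,0.17],[0,0,0],0.065],[[0.02,0.003,0.17],[0,0,0],0.065]]';python3 -m pendant '[[[0,0,0],[0,0,0],0.02],[[0,0,0],[0,0,0],0.02],[[0,0,0],[0,0,0],0.02],[[0,0,0],[0,0,0],0.02],[[0,0,0],[0,0,0],0.02],[[0,0,0],[0,0,0],0.02],[[0,0,0],[0,0,0],0.02],[[0,0,0],[0,0,0],0.02]]'
```

```text
time: 6.58
tool_pos: [433.5, 14.1, 230.6]
tcp_rot: [3.14, 0.001, 1.699]
contact_force: [-0.2, -0.9, -0.5]
grip_width: 64.9
time: 7.25
tool_pos: [432.9, 14.7, 230.0]
tcp_rot: [3.141, 0.0, 1.7]
contact_force: [-0.4, 0.5, 3.4]
grip_width: 29.7
```

```bash
python3 -m pendant '[[[0,0,-0.02],[0,0,0],0.02],[[0,0,-0.05],[0,0,0],0.02],[[0,0,-0.08],[0,0,0],0.02],[[0,0,-0.11],[0,0,0],0.02],[[0,0,-0.13],[0,0,0],0.02],[[0,0,-0.13],[0,0,0],0.02]]'; python3 go.py 525.2 -360.6 365 1.393
```

```text
time: 7.75
tool_pos: [433.4, 14.6, 363.2]
tcp_rot: [3.135, 0.002, 1.7]
contact_force: [1.0, -0.5, -3.0]
grip_width: 29.6
t 7.75 [433.4  14.6 363.2] [3.1349e+00 2.0000e-03 1.6999e+00] F [ 1.  -0.5 -3. ] w 29.6
shift [-0.3839  0.0427 -0.0018] turn 0.3069 rows 9.3
```

```bash
python3 -m pendant '[[[-0.03,0.003,0],[0,0,0.03],0.02],[[-0.07,0.008,0],[0,0,0.06],0.02],[[-0.11,0.012,0],[0,0,0.09],0.02],[[-0.15,0.017,0],[0,0,0.12],0.02],[[-0.19,0.021,0],[0,0,0.15],0.02],[[-0.23,0.026,0],[0,0,0.19],0.02],[[-0.27,0.03,0],[0,0,0.22],0.02],[[-0.31,0.035,0],[0,0,0.25],0.02],[[-0.35,0.039,0],[0,0,0.28],0.02],[[-0.375,0.042,0],[0,0,0.307],0.02]]'; python3 -m pendant '[[[-0.009,0.002,0],[0,0,0],0.02],[[-0.009,0.002,0],[0,0,0],0.02],[[-0.009,0.002,0],[0,0,0],0.02],[[-0.009,0.002,0],[0,0,0],0.02]]';python3 go.py 525.2 -360.6 300 1.393
```

```text
time: 8.58
tool_pos: [522.4, -355.5, 356.9]
tcp_rot: [-3.139, -0.0, 1.389]
contact_force: [0.0, 0.1, -2.6]
grip_width: 29.7
time: 8.92
tool_pos: [522.9, -359.6, 358.9]
tcp_rot: [-3.14, -0.002, 1.394]
contact_force: [0.2, 0.7, -2.7]
grip_width: 29.9
t 8.92 [ 522.9 -359.6  358.9] [-3.1397e+00 -1.6000e-03  1.3941e+00] F [ 0.2  0.7 -2.7] w 29.9
shift [-0.0006  0.0024  0.0589] turn 0.0011 rows 1.4
```

```bash
python3 -m pendant '[[[-0.0005,0.0024,0.03],[0,0,0],0.02],[[-0.0005,0.0024,0.059],[0,0,0],0.02],[[-0.0005,0.0024,0.059],[0,0,0],0.02],[[-0.0005,0.0024,0.059],[0,0,0],0.02],[[-0.0005,0.0024,0.059],[0,0,0],0.02],[[-0.0005,0.0024,0.059],[0,0,0],0.02]]'; python3 - <<'E'
from h import *
import go
c=snap('wrist','w4.png'); go.rel(525.2,-360.6,234,1.393); go.st()
E
```

```text
time: 9.42
tool_pos: [525.8, -361.8, 303.2]
tcp_rot: [3.138, 0.002, 1.394]
contact_force: [-0.4, -0.5, -2.3]
grip_width: 29.7
shift [ 0.0012 -0.0007  0.0691] turn 0.0002 rows 1.7
t 9.47 [ 525.7 -361.9  303.1] [3.1384e+00 1.9000e-03 1.3932e+00] F [-0.1 -0.3 -1.9] w 29.5
```

View pics/w4.png

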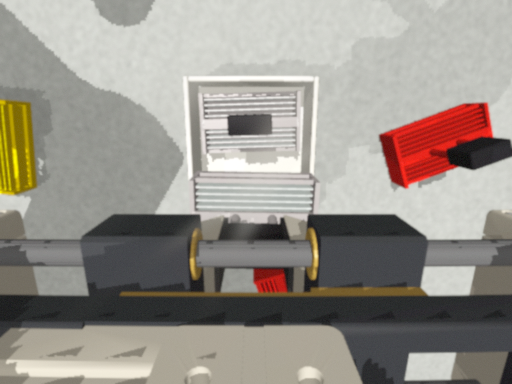

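Held rack is aligned over the empty side, body top edge at row ~173, columns 194–318. rack_in stands upright on the +y side. I'll check the numbers.

```bash
python3 - <<'E'
from h import *
c=load('w4'); g=c['color'].min(2)
print(g[140:185,255]);print(g[185,180:330])
a=-.178; D=np.array([530.2,-332.6])
def q(u,v,z):
    P=onz(c,[[u,v]],z)[0,:2]-D; return np.round([P@[np.cos(a),np.sin(a)],P@[-np.sin(a),np.cos(a)]],1)
for v in (168,171,174): print('held far edge',v,q(255,v,103))
print('held sides',q(194,185,103),q(318,185,103))
print('rackin -y edge',[q(255,v,34) for v in (150,153,156)],'+y',q(250,93,34),'rim out',q(250,77,50),q(186,130,50),q(318,130,50))
E
```

```text
[203 224 199 172 176 201 225 200 157 148 154 165 178 182 183 183 184 183
 183 184 184 185 193 217 242 247 247 247 247 247 245 231 190 179 202 205
 200 181 179 196 206 207 205 198 185]
[201 204 205 203 204 203 204 205 205 205 204 205 195 159 120 124 162 180
 185 180 178 179 179 180 179 180 180 181 181 181 181 179 179 175 174 173
 176 174 174 176 174 174 174 174 175 176 176 174 174 175 175 175 175 176
 176 176 176 176 176 179 178 178 178 180 179 179 181 183 183 183 184 182
 183 183 181 180 182 183 181 183 182 183 181 182 182 182 183 181 181 182
 181 180 180 179 180 180 179 179 177 177 176 176 176 175 175 175 173 174
 175 173 173 172 172 172 174 174 175 174 174 174 174 172 173 174 175 173
 172 172 172 170 155 138 125 103 106 153 194 204 205 202 197 191 191 191
 192 195 203 207 207 205]
held far edge 168 [3.2 3.2]
held far edge 171 [3.2 1.2]
held far edge 174 [ 3.2 -0.7]
held sides [-36.2  -7.9] [43.9 -8. ]
rackin -y edge [array([3.7, 6.4]), array([3.8, 3.8]), array([3.8, 1.2])] +y [-0.5 53.4] rim out [-0.3 64. ] [-51.3  24.3] [53.8 24.3]
```

The held rack's edge doesn't match what I expected (possible slight tilt in the fingers). I'll zoom in on a settled picture.

```bash
python3 - <<'E'
from h import *
import go
c=snap('wrist','w5.png'); go.st()
b=cv2.resize(c['color'][60:230,170:340,::-1],None,fx=3.5,fy=3.5,interpolation=cv2.INTER_CUBIC)
s=snap('side','s5.png'); 
P=proj(s,[525,-361,100])[0].astype(int); print(P)
u,v=P; d=cv2.resize(s['color'][v-60:v+60,max(u-60,0):u+60,::-1],(200,200),interpolation=cv2.INTER_CUBIC)
b=np.hstack([b,np.zeros((b.shape[0],200,3),np.uint8)]); b[:200,-200:]=d
cv2.imwrite('pics/crop5.png',b)
E
```

```text
t 9.52 [ 525.6 -362.   302.8] [3.1387e+00 1.8000e-03 1.3931e+00] F [ 0.1  0.4 -2.5] w 29.6
[256 127]
```

View pics/crop5.png

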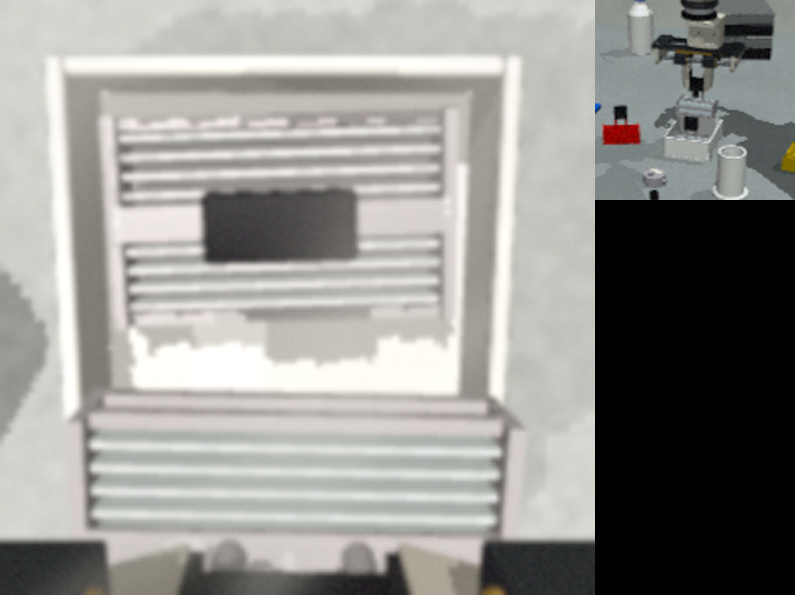

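```bash
python3 - <<'E'
from h import *
c=load('w5')
a=-.178; D=np.array([530.2,-332.6])
def q(u,v,z):
    P=onz(c,[[u,v]],z)[0,:2]-D; return np.round([P@[np.cos(a),np.sin(a)],P@[-np.sin(a),np.cos(a)]],1)
print('top',q(255,178,103),q(190.6,181,103),q(319,181,103),'bottom',q(255,172,73),q(200,173,73),q(310,173,73))
for v in (317,325): print('rackin -y',q(255,60+v/3.5,34))
print('rackin +y',q(255,60+115/3.5,34), 'sides',q(170+100/3.5,130,34),q(170+458/3.5,130,34))
E
python3 go.py 525.2 -361 255 1.393
```

```text
top [ 3.1 -3.4] [-38.3  -5.4] [44.3 -5.4] bottom [ 3.3 -5.4] [-37.6  -6.1] [44.3 -6.2]
rackin -y [3.7 5.8]
rackin -y [3.7 3.8]
rackin +y [ 3.6 53.4] sides [-44.3  23.3] [42.6 23.3]
t 9.57 [ 525.5 -362.   302.4] [3.1393e+00 1.5000e-03 1.3929e+00] F [ 0.4  0.3 -2.9] w 29.7
shift [ 0.0009 -0.0005  0.0474] turn -0.0001 rows 1.1
```

Top edge at −3.4 and bottom edge at −5.4 are consistent: the rack is upright, its centre at about −30, with 9 mm to rack_in and 6 mm to the wall. Lowering.

```bash
python3 -m pendant '[[[0.0005,-0.0015,0.015],[0,0,0],0.02],[[0.0005,-0.0015,0.03],[0,0,0],0.02],[[0.0005,-0.0015,0.045],[0,0,0],0.02],[[0.0005,-0.0015,0.057],[0,0,0],0.02],[[0.0005,-0.0015,0.063],[0,0,0],0.02],[[0.0005,-0.0015,0.063],[0,0,0],0.02],[[0.0005,-0.0015,0.063],[0,0,0],0.02]]';python3 go.py 525.2 -361 234 1.393
```

```text
time: 10.15
tool_pos: [524.0, -361.4, 238.1]
tcp_rot: [3.141, 0.0, 1.393]
contact_force: [-0.7, 0.4, -1.3]
grip_width: 30.1
t 10.15 [ 524.  -361.4  238.1] [3.1412e+00 3.0000e-04 1.3927e+00] F [-0.7  0.4 -1.3] w 30.1
shift [0.0006 0.0011 0.0041] turn -0.0003 rows 0.1
```

```bash
python3 -m pendant '[[[0,0,0.002],[0,0,0],0.02],[[0,0,0.004],[0,0,0],0.02],[[0,0,0.004],[0,0,0],0.02],[[0,0,0.004],[0,0,0],0.02]]';python3 -m pendant '[[[0,0,0],[0,0,0],0.04],[[0,0,0],[0,0,0],0.065],[[0,0,0],[0,0,0],0.065],[[0,0,0],[0,0,0],0.065],[[0,0,0],[0,0,0],0.065],[[0,0,-0.02],[0,0,0],0.065],[[0,0,-0.06],[0,0,0],0.065],[[0,0,-0.10],[0,0,0],0.065],[[0,0,-0.14],[0,0,0],0.065],[[0,0,-0.18],[0,0,0],0.065]]';python3 - <<'E'
from h import *
import go
c=snap('wrist','w6.png'); go.st()
go.rel(530,315,420,1.745); go.rel(530,315,420,.175); 
E
```

```text
time: 10.48
tool_pos: [524.1, -361.3, 234.5]
tcp_rot: [3.14, 0.001, 1.393]
contact_force: [0.5, 0.3, -0.0]
grip_width: 29.8
time: 11.32
tool_pos: [523.6, -360.9, 415.8]
tcp_rot: [-3.142, 0.0, 1.393]
contact_force: [1.1, -0.9, 0.5]
grip_width: 65.2
t 11.37 [ 524.1 -361.3  425.4] [3.1292 0.0076 1.3928] F [ 1.2 -0.9  6.5] w 65.3
shift [ 0.6667 -0.114   0.0054] turn -0.3522 rows 16.2
shift [ 0.6667 -0.114   0.0054] turn 1.2178 rows 16.2
```

View pics/w6.png

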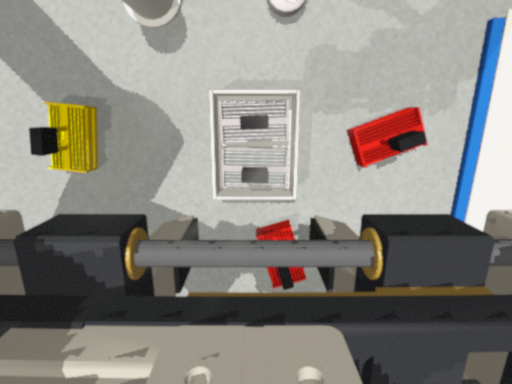

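Both racks now stand upright in the dish side by side, grips at (254,121) and (254,174). Next the deep cover.

```bash
python3 -m pendant '[[[0.405,-0.069,0.005],[0,0,0],0.07],[[0.405,-0.069,0.005],[0,0,0],0.07],[[0.405,-0.069,0.005],[0,0,0],0.07],[[0.405,-0.069,0.005],[0,0,0],0.07],[[0.405,-0.069,0.005],[0,0,0],0.07],[[0.405,-0.069,0.005],[0,0,0],0.07],[[0.405,-0.069,0.005],[0,0,0],0.07],[[0.405,-0.069,0.005],[0,0,0],0.07],[[0.405,-0.069,0.005],[0,0,0],0.07],[[0.405,-0.069,0.005],[0,0,0],0.07]]'; python3 -m pendant '[[[0.262,-0.045,0],[0,0,-0.352],0.07],[[0.262,-0.045,0],[0,0,-0.352],0.07],[[0.262,-0.045,0],[0,0,-0.352],0.07],[[0.262,-0.045,0],[0,0,-0.352],0.07],[[0.262,-0.045,0],[0,0,-0.352],0.07],[[0.262,-0.045,0],[0,0,-0.352],0.07],[[0.262,-0.045,0],[0,0,-0.352],0.07],[[0.262,-0.045,0],[0,0,-0.352],0.07],[[0.262,-0.045,0],[0,0,-0.352],0.07],[[0.262,-0.045,0],[0,0,-0.352],0.07]]'; python3 - <<'E'
from h import *
import go
c=snap('wrist','w7.png'); go.st()
E
```

```text
time: 12.2
tool_pos: [527.1, 52.2, 408.8]
tcp_rot: [3.141, -0.0, 1.393]
contact_force: [1.0, -1.0, -0.4]
grip_width: 70.0
time: 13.03
tool_pos: [529.9, 314.6, 408.5]
tcp_rot: [-3.141, 0.001, 1.744]
contact_force: [0.0, -0.7, 0.4]
grip_width: 70.0
t 13.08 [530.  314.2 408.7] [-3.1413e+00  6.0000e-04  1.7436e+00] F [ 0.8 -0.6  1.3] w 70.0
```

View pics/w7.png

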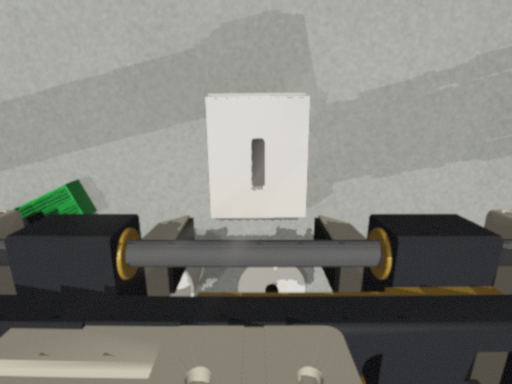

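Cover plate spans (207–309, 94–218) and the handle (251–265, 138–187), with edges parallel to the jaws.

```bash
python3 - <<'E'
from h import *
import go, dish
c=load('w7'); g=c['color'].min(2)
def con(m,b):
    k=np.zeros(m.shape,np.uint8); k[b[1]:b[3],b[0]:b[2]]=m[b[1]:b[3],b[0]:b[2]]*255
    return max(cv2.findContours(k,cv2.RETR_EXTERNAL,cv2.CHAIN_APPROX_NONE)[0],key=cv2.contourArea).reshape(-1,2)
k=con(g<165,(240,130,275,197)); print(k.min(0),k.max(0),cv2.minAreaRect(onz(c,k,82)[:,:2].astype(np.float32)))
k=con(g>222,(200,85,320,225)); print(k.min(0),k.max(0),cv2.minAreaRect(onz(c,k,56)[:,:2].astype(np.float32)))
print(g[160,200:320:3])
dish.dish('w6',(200,82,308,207),(235,112,275,134))
dish.dish('w6',(200,82,308,207),(235,164,275,186))
E
```

```text
[251 138] [264 189] ((531.7717895507812, 329.43670654296875), (14.151583671569824, 55.325923919677734), 10.439119338989258)Traceback (most recent call last):
  File "<stdin>", line 8, in <module>
  File "<stdin>", line 6, in con
ValueError: max() iterable argument is empty
```

```bash
python3 - <<'E'
from h import *
import go, dish
c=load('w7'); g=c['color'].min(2)
print(g[160,200:320:3],g[85:225:3,230])
a=np.deg2rad(10.4)
for u,v in [(207,96),(309,96),(306,216),(211,216)]: print(onz(c,[[u,v]],56)[0].round(1))
dish.dish('w6',(200,82,308,207),(235,112,275,134))
dish.dish('w6',(200,82,308,207),(235,164,275,186))
E
```

```text
[163 165 165 208 211 212 211 212 213 213 211 212 212 212 211 212 212 164
  89  96 105 115 208 210 210 210 210 209 211 209 210 209 210 209 211 210
 165 151 151 150] [151 150 151 190 210 213 215 214 215 214 215 215 215 213 214 214 214 214
 213 213 214 213 212 212 212 211 212 212 211 210 209 211 209 210 209 208
 206 206 205 204 203 203 203 201 187 139 169]
[464.8 390.3  56. ]
[575.6 409.7  56. ]
[602.6 272.4  56. ]
[488.3 252.4  56. ]
dish rim 530.2 -332.2 [128.2 103.2] 79.8
[235 113] [269 129]
grip 533.6 -302.3 [16.  35.4] 81.8
yaw -0.17838372297763302 grip in dish -1.9665237444720547 29.959876428210194
dish rim 530.2 -332.2 [128.2 103.2] 79.8
[241 166] [268 183]
grip 526.0 -359.0 [18.2 30.2] 77.1
yaw -0.17838372297763302 grip in dish 0.5952693503944255 -27.13818222868503
```

```bash
python3 go.py 532.2 329.5 237 1.752
```

```text
t 13.08 [530.  314.2 408.7] [-3.1413e+00  6.0000e-04  1.7436e+00] F [ 0.8 -0.6  1.3] w 70.0
shift [0.0147 0.0048 0.1717] turn -0.0084 rows 4.1
```

```bash
python3 -m pendant '[[[0.015,0.005,0.04],[0,0,-0.008],0.07],[[0.015,0.005,0.08],[0,0,-0.008],0.06],[[0.015,0.005,0.12],[0,0,-0.008],0.05],[[0.015,0.005,0.145],[0,0,-0.008],0.05],[[0.015,0.005,0.16],[0,0,-0.008],0.05],[[0.015,0.005,0.16],[0,0,-0.008],0.05],[[0.015,0.005,0.16],[0,0,-0.008],0.05]]';python3 -m pendant '[[[0,0,0],[0,0,0],0.05],[[0,0,0],[0,0,0],0.05]]'; python3 go.py 532.2 329.5 237 1.752
```

```text
time: 13.67
tool_pos: [532.6, 329.8, 248.7]
tcp_rot: [-3.141, 0.0, 1.751]
contact_force: [-0.1, 0.0, 0.7]
grip_width: 50.1
time: 13.83
tool_pos: [532.8, 330.8, 250.8]
tcp_rot: [3.138, -0.001, 1.752]
contact_force: [0.4, -0.2, 0.5]
grip_width: 50.0
t 13.83 [532.8 330.8 250.8] [ 3.1382e+00 -8.0000e-04  1.7521e+00] F [ 0.4 -0.2  0.5] w 50.0
shift [-0.0012 -0.0009  0.0138] turn 0.0001 rows 0.3
```

```bash
python3 -m pendant '[[[0,-0.0005,0.007],[0,0,0],0.05],[[0,-0.0005,0.013],[0,0,0],0.05],[[0,-0.0005,0.013],[0,0,0],0.05],[[0,-0.0005,0.013],[0,0,0],0.005],[[0,-0.0005,0.013],[0,0,0],0.005],[[0,-0.0005,0.013],[0,0,0],0.005],[[0,-0.0005,0.013],[0,0,0],0.005],[[0,-0.0005,0.013],[0,0,0],0.005],[[0,-0.0005,0.013],[0,0,0],0.005],[[0,-0.0005,0.013],[0,0,0],0.005]]';python3 -m pendant '[[[0,0,0],[0,0,0],0.005],[[0,0,0],[0,0,0],0.005]]'
```

```text
time: 14.67
tool_pos: [531.6, 331.0, 235.8]
tcp_rot: [3.141, 0.0, 1.753]
contact_force: [-0.0, 0.2, 0.4]
grip_width: 13.8
time: 14.83
tool_pos: [531.6, 331.0, 235.8]
tcp_rot: [3.141, 0.0, 1.753]
contact_force: [0.4, 0.5, 0.8]
grip_width: 13.6
```

```bash
python3 -m pendant '[[[0,0,-0.02],[0,0,0],0.005],[[0,0,-0.05],[0,0,0],0.005],[[0,0,-0.085],[0,0,0],0.005],[[0,0,-0.12],[0,0,0],0.005],[[0,0,-0.135],[0,0,0],0.005],[[0,0,-0.135],[0,0,0],0.005]]'; python3 go.py 530.2 -332 371 1.393
```

```text
time: 15.33
tool_pos: [532.1, 331.3, 375.2]
tcp_rot: [3.134, -0.002, 1.753]
contact_force: [1.1, 0.8, -2.9]
grip_width: 13.8
t 15.33 [532.1 331.3 375.2] [ 3.1339e+00 -1.9000e-03  1.7529e+00] F [ 1.1  0.8 -2.9] w 13.8
shift [-0.652  -0.1219  0.0042] turn 0.3599 rows 15.9
```

```bash
python3 -m pendant '[[[-0.03,-0.006,0],[0,0,0],0.005],[[-0.065,-0.012,0],[0,0,0],0.005],[[-0.10,-0.019,0],[0,0,0],0.005],[[-0.14,-0.026,0],[0,0,0],0.005],[[-0.18,-0.034,0],[0,0,0],0.005],[[-0.22,-0.041,0],[0,0,0],0.005],[[-0.26,-0.049,0],[0,0,0],0.005],[[-0.30,-0.056,0],[0,0,0],0.005],[[-0.34,-0.064,0],[0,0,0],0.005],[[-0.38,-0.071,0],[0,0,0],0.005]]'; python3 -m pendant '[[[-0.04,-0.0075,0],[0,0,0.05],0.005],[[-0.08,-0.015,0],[0,0,0.10],0.005],[[-0.12,-0.0225,0],[0,0,0.15],0.005],[[-0.16,-0.03,0],[0,0,0.20],0.005],[[-0.20,-0.0375,0],[0,0,0.25],0.005],[[-0.24,-0.045,0],[0,0,0.31],0.005],[[-0.265,-0.05,0],[0,0,0.36],0.005],[[-0.272,-0.051,0],[0,0,0.36],0.005],[[-0.272,-0.051,0],[0,0,0.36],0.005],[[-0.272,-0.051,0],[0,0,0.36],0.005]]';python3 -m pendant '[[[0,0,0],[0,0,0],0.005],[[0,0,0],[0,0,0],0.005],[[0,0,0],[0,0,0],0.005]]';python3 go.py 530.2 -332 345 1.393
```

```text
time: 16.17
tool_pos: [529.6, -57.4, 368.7]
tcp_rot: [-3.138, -0.001, 1.753]
contact_force: [0.1, 0.4, -2.8]
grip_width: 13.9
time: 17.0
tool_pos: [529.4, -331.8, 368.8]
tcp_rot: [-3.139, -0.002, 1.393]
contact_force: [-0.3, 0.3, -2.4]
grip_width: 14.0
time: 17.25
tool_pos: [530.0, -330.9, 370.9]
tcp_rot: [-3.142, -0.0, 1.395]
contact_force: [-0.1, 0.3, -1.9]
grip_width: 14.1
t 17.25 [ 530.  -330.9  370.9] [-3.1416e+00 -1.0000e-04  1.3948e+00] F [-0.1  0.3 -1.9] w 14.1
shift [-0.0011  0.0004  0.0259] turn 0.0018 rows 0.6
```

```bash
python3 -m pendant '[[[0,0,0.025],[0,0,0.001],0.005],[[0,0,0.05],[0,0,0.001],0.005],[[0,0,0.068],[0,0,0.001],0.005],[[0,0,0.078],[0,0,0.001],0.005],[[0,0,0.08],[0,0,0.001],0.005],[[0,0,0.08],[0,0,0.001],0.005],[[0,0,0.08],[0,0,0.001],0.005]]';python3 -m pendant '[[[0,0,0.003],[0,0,0],0.005],[[0,0,0.006],[0,0,0],0.005],[[0,0,0.009],[0,0,0],0.005],[[0,0,0.009],[0,0,0],0.005],[[0,0,0.009],[0,0,0],0.005]]'
```

```text
time: 17.83
tool_pos: [530.1, -332.3, 292.2]
tcp_rot: [3.14, 0.001, 1.392]
contact_force: [-1.2, -0.5, -3.1]
grip_width: 13.5
time: 18.25
tool_pos: [529.6, -332.3, 281.6]
tcp_rot: [-3.141, -0.0, 1.392]
contact_force: [-0.4, -1.1, -2.6]
grip_width: 13.4
```

```bash
python3 -m pendant '[[[0,0,0.002],[0,0,0],0.005],[[0,0,0.004],[0,0,0],0.005],[[0,0,0.006],[0,0,0],0.005],[[0,0,0.006],[0,0,0],0.005],[[0,0,0.006],[0,0,0],0.005]]'; python3 - <<'E'
from h import *
import go
c=snap('side','s8.png'); c2=snap('top','t8.png')
a=c['color'][110:200,190:310,::-1]; b=c2['color'][120:260,290:440,::-1]
a=cv2.resize(a,(560,420),interpolation=cv2.INTER_CUBIC)
cv2.imwrite('pics/crop8.png',a); go.st()
E
```

```text
time: 18.67
tool_pos: [529.7, -332.3, 275.8]
tcp_rot: [3.141, 0.0, 1.392]
contact_force: [1.3, 0.9, -1.3]
grip_width: 13.6
t 18.77 [ 529.7 -332.3  275.9] [3.1413e+00 2.0000e-04 1.3918e+00] F [ 1.2  1.2 -1.4] w 13.8
```

View pics/crop8.png

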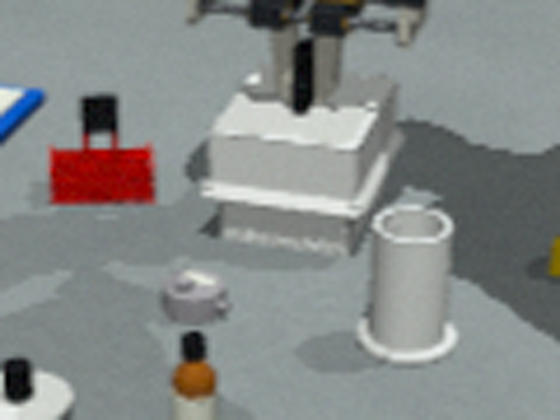

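The cover is on the dish and level. A small push to confirm it's seated, then release and go to the large lid at about (588,139).

```bash
python3 -m pendant '[[[0,0,0.001],[0,0,0],0.005],[[0,0,0.001],[0,0,0],0.005],[[0,0,0.001],[0,0,0],0.005]]'; python3 -m pendant '[[[0,0,0],[0,0,0],0.02],[[0,0,0],[0,0,0],0.04],[[0,0,0],[0,0,0],0.05],[[0,0,0],[0,0,0],0.05],[[0,0,-0.02],[0,0,0],0.05],[[0,0,-0.05],[0,0,0],0.05],[[0,0,-0.09],[0,0,0],0.05],[[0,0,-0.12],[0,0,0],0.05],[[0,0,-0.12],[0,0,0],0.05],[[0,0,-0.12],[0,0,0],0.05]]'; python3 go.py 588 125 390 1.745
```

```text
time: 19.02
tool_pos: [529.6, -332.3, 275.8]
tcp_rot: [3.141, 0.001, 1.392]
contact_force: [-2.2, 1.8, 5.4]
grip_width: 13.8
time: 19.85
tool_pos: [529.8, -332.4, 396.9]
tcp_rot: [3.138, 0.002, 1.392]
contact_force: [0.5, 0.1, -1.0]
grip_width: 49.9
t 19.85 [ 529.8 -332.4  396.9] [3.1375e+00 2.4000e-03 1.3919e+00] F [ 0.5  0.1 -1. ] w 49.9
shift [ 0.4605 -0.0241  0.0069] turn -0.3531 rows 11.1
```

```bash
python3 -m pendant '[[[0.4,-0.021,0.007],[0,0,0],0.05],[[0.4,-0.021,0.007],[0,0,0],0.05],[[0.4,-0.021,0.007],[0,0,0],0.05],[[0.4,-0.021,0.007],[0,0,0],0.05],[[0.4,-0.021,0.007],[0,0,0],0.05],[[0.4,-0.021,0.007],[0,0,0],0.05],[[0.4,-0.021,0.007],[0,0,0],0.05],[[0.4,-0.021,0.007],[0,0,0],0.05],[[0.4,-0.021,0.007],[0,0,0],0.05],[[0.4,-0.021,0.007],[0,0,0],0.05]]'; python3 -m pendant '[[[0.06,-0.003,0],[0,0,-0.353],0.05],[[0.06,-0.003,0],[0,0,-0.353],0.05],[[0.06,-0.003,0],[0,0,-0.353],0.05],[[0.06,-0.003,0],[0,0,-0.353],0.05],[[0.06,-0.003,0],[0,0,-0.353],0.05],[[0.06,-0.003,0],[0,0,-0.353],0.05]]'; python3 - <<'E'
from h import *
import go
c=snap('wrist','w9.png'); go.st(); t=snap('top','t9.png')
g=c['color'].min(2); print(g[0:215:5,256])
E
```

```text
time: 20.68
tool_pos: [579.8, 68.8, 385.9]
tcp_rot: [-3.138, -0.0, 1.394]
contact_force: [0.1, -0.1, 0.3]
grip_width: 49.8
time: 21.18
tool_pos: [587.9, 123.9, 386.8]
tcp_rot: [-3.14, 0.0, 1.741]
contact_force: [0.1, 0.3, -0.3]
grip_width: 49.8
t 21.23 [587.9 123.8 387.1] [-3.1404e+00  1.0000e-04  1.7411e+00] F [ 0.3 -0.5 -0.1] w 50.2
[176 174 171 168 167 169 168 171 169 172 173 171 169 173 172 169 166 170
 168 169 173 172 169 172 234 234 234 235 235 235 205 117 117 118 182 228
 233 233 232 230 189 190 187]
```

View pics/w9.png

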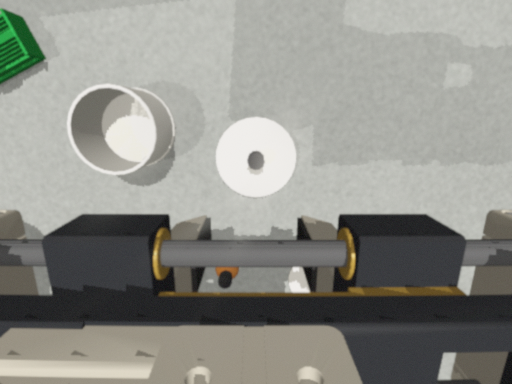

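Large lid circle at (256,157), its knob (256,160). The round jar's rim ring is centred near (113,129). The bottle (228,272) is well clear.

```bash
cat > jar.py <<'E'
from h import *
from scipy.optimize import least_squares
def ring(f,c0,z,Rr,thr,z0=None):
    """fit circle of radius Rr to the rim: outermost bright pixel on image rays from c0"""
    c=load(f); g=c['color'].min(2).astype(int); pts=[]
    for t in np.linspace(0,2*np.pi,72,endpoint=False):
        d=np.array([np.cos(t),np.sin(t)]); 
        uv=[np.array(c0)+d*s for s in np.arange(0,80,.5)]
        uv=[p for p in uv if 0<=p[0]<511 and 0<=p[1]<383]
        P=onz(c,uv,z); C=onz(c,[c0],z)[0]; r=np.linalg.norm(P-C,axis=1)
        ok=[i for i,p in enumerate(uv) if g[int(round(p[1])),int(round(p[0]))]>thr and abs(r[i]-Rr)<7]
        if ok: pts.append(P[ok[-1],:2])
    pts=np.array(pts)
    s=least_squares(lambda q:np.hypot(*(pts-q[:2]).T)-q[2],[*C[:2],Rr],loss='soft_l1',f_scale=.7)
    print(f,len(pts),s.x.round(1),'med res',np.median(abs(s.fun)).round(2))
if __name__=='__main__':
    ring('w9',(113,129),68,46,225)
    ring('t9',(175,217),68,46,195)
    c=load('w9'); g=c['color'].min(2)
    def con(m,b):
        k=np.zeros(m.shape,np.uint8); k[b[1]:b[3],b[0]:b[2]]=m[b[1]:b[3],b[0]:b[2]]*255
        return max(cv2.findContours(k,cv2.RETR_EXTERNAL,cv2.CHAIN_APPROX_NONE)[0],key=cv2.contourArea).reshape(-1,2)
    k=con(g>205,(205,105,305,209)); print('lid',cv2.minEnclosingCircle(onz(c,k,11)[:,:2].astype(np.float32)))
    k=con(g<150,(240,145,272,180)); print('knob',k.min(0),k.max(0),cv2.minEnclosingCircle(onz(c,k,37)[:,:2].astype(np.float32)))
    print(g[129,60:180:2])
E
python3 jar.py
```

```text
w9 70 [435.  149.1  44.5] med res 0.28
t9 24 [434.4 152.4  44.4] med res 0.36
lid ((587.5547485351562, 137.87062072753906), 50.160667419433594)
knob [248 151] [262 169] ((587.0236206054688, 139.24520874023438), 10.460589408874512)
[183 177 178 189 229 215 112 105 102 102 100 101 102 102 100 102 104 104
 106 104 105 143 157 162 193 226 227 226 227 227 228 226 227 226 226 226
 229 231 231 231 230 230 230 229 230 230 230 225 168 136 137 135 136 134
 131 130 177 185 166 171]
```

```bash
python3 go.py 587.3 138.3 192 1.741;python3 -m pendant '[[[0.0145,0.002,0.04],[0,0,0],0.05],[[0.0145,0.002,0.08],[0,0,0],0.05],[[0.0145,0.002,0.12],[0,0,0],0.05],[[0.0145,0.002,0.15],[0,0,0],0.05],[[0.0145,0.002,0.175],[0,0,0],0.05],[[0.0145,0.002,0.18],[0,0,0],0.05],[[0.0145,0.002,0.18],[0,0,0],0.05],[[0.0145,0.002,0.18],[0,0,0],0.05],[[0.0145,0.002,0.18],[0,0,0],0.05],[[0.0145,0.002,0.18],[0,0,0],0.05]]';python3 go.py 587.3 138.3 192 1.741
```

```text
t 21.28 [588.  123.7 387.4] [-3.1409e+00  1.0000e-04  1.7414e+00] F [ 0.1 -0.3 -0.3] w 50.0
shift [0.0145 0.0018 0.1954] turn 0.0004 rows 4.7
time: 22.12
tool_pos: [588.1, 139.2, 209.9]
tcp_rot: [3.138, 0.0, 1.744]
contact_force: [-0.2, 0.6, 0.3]
grip_width: 49.9
t 22.12 [588.1 139.2 209.9] [3.1378e+00 3.0000e-04 1.7443e+00] F [-0.2  0.6  0.3] w 49.9
shift [-0.0007 -0.0009  0.0179] turn 0.0033 rows 0.4
```

```bash
python3 -m pendant '[[[-0.0005,-0.0005,0.009],[0,0,0],0.05],[[-0.0005,-0.0005,0.0175],[0,0,0],0.05],[[-0.0005,-0.0005,0.0175],[0,0,0],0.05],[[-0.0005,-0.0005,0.0175],[0,0,0],0.01],[[-0.0005,-0.0005,0.0175],[0,0,0],0.01],[[-0.0005,-0.0005,0.0175],[0,0,0],0.01],[[-0.0005,-0.0005,0.0175],[0,0,0],0.01],[[-0.0005,-0.0005,0.0175],[0,0,0],0.01],[[-0.0005,-0.0005,0.0175],[0,0,0],0.01]]';python3 -m pendant '[[[0,0,0],[0,0,0],0.01],[[0,0,0],[0,0,0],0.01],[[0,0,-0.03],[0,0,0],0.01],[[0,0,-0.065],[0,0,0],0.01],[[0,0,-0.10],[0,0,0],0.01],[[0,0,-0.11],[0,0,0],0.01],[[0,0,-0.11],[0,0,0],0.01],[[0,0,-0.11],[0,0,0],0.01]]'; python3 go.py 435 150 302 1.741
```

```text
time: 22.87
tool_pos: [587.0, 138.7, 190.2]
tcp_rot: [-3.141, 0.0, 1.745]
contact_force: [-0.4, -0.1, -0.8]
grip_width: 19.2
time: 23.53
tool_pos: [586.7, 138.6, 299.8]
tcp_rot: [-3.141, 0.0, 1.745]
contact_force: [-0.1, 0.7, -1.8]
grip_width: 19.0
t 23.53 [586.7 138.6 299.8] [-3.1413e+00  1.0000e-04  1.7448e+00] F [-0.1  0.7 -1.8] w 19.0
shift [ 0.0375 -0.1474 -0.0022] turn 0.0038 rows 3.6
```

```bash
python3 -m pendant '[[[0.009,-0.035,0],[0,0,0],0.01],[[0.018,-0.07,0],[0,0,0],0.01],[[0.027,-0.105,0],[0,0,0],0.01],[[0.0375,-0.14,0],[0,0,0],0.01],[[0.0375,-0.1475,0],[0,0,0],0.01],[[0.0375,-0.1475,0],[0,0,0],0.01],[[0.0375,-0.1475,0],[0,0,0],0.01],[[0.0375,-0.1475,0.02],[0,0,0],0.01],[[0.0375,-0.1475,0.03],[0,0,0],0.01],[[0.0375,-0.1475,0.03],[0,0,0],0.01]]'; python3 - <<'E'
from h import *
import go
c=snap('wrist','w10.png'); s=snap('side','s10.png'); go.st(); go.rel(435,150,252,1.745)
P=proj(s,[435,150,70])[0].astype(int); u,v=P; print(P)
b=c['color'][:,:,::-1]; d=cv2.resize(s['color'][v-60:v+60,u-45:u+45,::-1],(288,384),interpolation=cv2.INTER_CUBIC)
cv2.imwrite('pics/c10.png',np.hstack([b,d]))
E
```

```text
time: 24.37
tool_pos: [436.0, 149.7, 267.8]
tcp_rot: [-3.138, 0.0, 1.744]
contact_force: [-0.1, -0.7, -1.5]
grip_width: 19.4
t 24.47 [436.3 149.9 269.7] [-3.1407e+00  1.0000e-04  1.7442e+00] F [ 0.7  0.4 -1. ] w 19.6
shift [ 0.0003 -0.0013  0.0177] turn -0.0008 rows 0.4
[274 213]
```

View pics/c10.png

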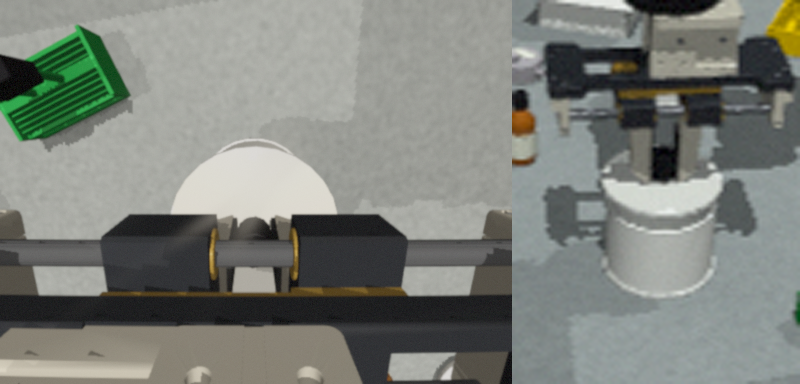

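The lid is centred above the round jar in both views. Lowering.

```bash
python3 -m pendant '[[[0,-0.001,0.005],[0,0,0],0.01],[[0,-0.001,0.009],[0,0,0],0.01],[[0,-0.001,0.013],[0,0,0],0.01],[[0,-0.001,0.016],[0,0,0],0.01],[[0,-0.001,0.018],[0,0,0],0.01],[[0,-0.001,0.018],[0,0,0],0.01],[[0,-0.001,0.018],[0,0,0],0.01]]'; python3 go.py 435 150 252 1.745
```

```text
time: 25.05
tool_pos: [434.3, 149.9, 252.3]
tcp_rot: [3.141, 0.0, 1.745]
contact_force: [1.1, 0.3, -0.8]
grip_width: 19.6
t 25.05 [434.3 149.9 252.3] [3.1414e+00 1.0000e-04 1.7449e+00] F [ 1.1  0.3 -0.8] w 19.6
shift [-0.      0.0007  0.0003] turn -0.0001 rows 0.0
```

```bash
python3 -m pendant '[[[0,0,0.001],[0,0,0],0.01],[[0,0,0.001],[0,0,0],0.01],[[0,0,0.001],[0,0,0],0.01]]'; python3 -m pendant '[[[0,0,0],[0,0,0],0.03],[[0,0,0],[0,0,0],0.05],[[0,0,0],[0,0,0],0.05],[[0,0,0],[0,0,0],0.05],[[0,0,-0.02],[0,0,0],0.05],[[0,0,-0.05],[0,0,0],0.05],[[0,0,-0.09],[0,0,0],0.05],[[0,0,-0.12],[0,0,0],0.05],[[0,0,-0.13],[0,0,0],0.05],[[0,0,-0.13],[0,0,0],0.05]]'; python3 go.py 694 -27 380 1.571
```

```text
time: 25.3
tool_pos: [434.3, 149.9, 252.1]
tcp_rot: [3.141, 0.0, 1.745]
contact_force: [-2.9, -0.5, 8.4]
grip_width: 18.7
time: 26.13
tool_pos: [434.7, 150.0, 384.0]
tcp_rot: [3.135, 0.0, 1.745]
contact_force: [-0.3, -0.6, 0.6]
grip_width: 49.7
t 26.13 [434.7 150.  384. ] [3.1354e+00 1.0000e-04 1.7449e+00] F [-0.3 -0.6  0.6] w 49.7
shift [-0.2192  0.2247  0.004 ] turn 0.1739 rows 7.5
```

Seated (contact at 252 as expected, 8 N). On to the small lid.

```bash
python3 -m pendant '[[[-0.219,0.225,0.003],[0,0,0.174],0.05],[[-0.219,0.225,0.003],[0,0,0.174],0.05],[[-0.219,0.225,0.003],[0,0,0.174],0.05],[[-0.219,0.225,0.003],[0,0,0.174],0.05],[[-0.219,0.225,0.003],[0,0,0.174],0.05],[[-0.219,0.225,0.003],[0,0,0.174],0.05],[[-0.219,0.225,0.003],[0,0,0.174],0.05],[[-0.219,0.225,0.003],[0,0,0.174],0.05],[[-0.219,0.225,0.003],[0,0,0.174],0.05],[[-0.219,0.225,0.003],[0,0,0.174],0.05]]'; python3 -m pendant '[[[0,0,0],[0,0,0],0.05],[[0,0,0],[0,0,0],0.05]]';python3 - <<'E'
from h import *
import go
c=snap('wrist','w11.png'); go.st(); t=snap('top','t11.png')
E
```

```text
time: 26.97
tool_pos: [694.2, -27.8, 374.9]
tcp_rot: [-3.137, -0.001, 1.569]
contact_force: [-1.2, -0.4, 0.4]
grip_width: 49.7
time: 27.13
tool_pos: [693.1, -25.9, 377.8]
tcp_rot: [-3.14, -0.0, 1.572]
contact_force: [-0.5, -0.1, -0.2]
grip_width: 49.9
t 27.18 [693.  -25.8 378.3] [-3.141e+00 -2.000e-04  1.572e+00] F [ 0.1  0.3 -0.6] w 49.9
```

View pics/w11.png

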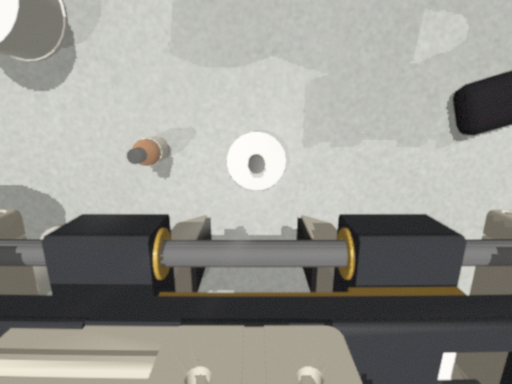

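Small lid at (256,161), knob (257,164). The bottle (base ~(158,146)) lies along the jaw axis, so I'll turn the gripper ~0.5 rad for clearance.

```bash
python3 - <<'E'
from h import *
import go
from jar import ring
c=load('w11'); g=c['color'].min(2)
def con(m,b):
    k=np.zeros(m.shape,np.uint8); k[b[1]:b[3],b[0]:b[2]]=m[b[1]:b[3],b[0]:b[2]]*255
    return max(cv2.findContours(k,cv2.RETR_EXTERNAL,cv2.CHAIN_APPROX_NONE)[0],key=cv2.contourArea).reshape(-1,2)
k=con(g>212,(215,120,300,205)); print('lid',cv2.minEnclosingCircle(onz(c,k,11)[:,:2].astype(np.float32)))
k=con(g<150,(240,145,272,180)); print('knob',k.min(0),k.max(0),cv2.minEnclosingCircle(onz(c,k,37)[:,:2].astype(np.float32)))
print('bottle base',onz(c,[[158,146]],10)[0])
ring('t11',(284,213),95,28,195); ring('t0'.replace('t0','top0'),(284,213),95,28,175)
go.rel(695.5,-11.5,215,2.1)
E
```

```text
lid ((696.1207275390625, -14.445152282714844), 36.79918670654297)
knob [249 155] [263 172] ((695.3446044921875, -12.96592903137207), 10.042956352233887)
bottle base [578.16447145   3.91280509  10.        ]
t11 24 [ 444.9 -121.3   19.5] med res 1.83
top0 69 [ 436.6 -128.    29.9] med res 1.08
shift [0.0143 0.0024 0.1637] turn -0.528 rows 4.2
```

```bash
python3 -m pendant '[[[0.0125,0.0025,0.03],[0,0,-0.12],0.05],[[0.0125,0.0025,0.06],[0,0,-0.24],0.05],[[0.0125,0.0025,0.09],[0,0,-0.36],0.05],[[0.0125,0.0025,0.12],[0,0,-0.48],0.05],[[0.0125,0.0025,0.15],[0,0,-0.528],0.05],[[0.0125,0.0025,0.165],[0,0,-0.528],0.05],[[0.0125,0.0025,0.165],[0,0,-0.528],0.05],[[0.0125,0.0025,0.165],[0,0,-0.528],0.05],[[0.0125,0.0025,0.165],[0,0,-0.528],0.05],[[0.0125,0.0025,0.165],[0,0,-0.528],0.05]]'; python3 -m pendant '[[[0,0,0],[0,0,0],0.05],[[0,0,0],[0,0,0],0.05]]'; python3 go.py 695.6 -13.3 191 2.1
```

```text
time: 28.07
tool_pos: [696.8, -14.2, 215.8]
tcp_rot: [3.138, 0.003, 2.099]
contact_force: [-0.3, -0.2, 0.1]
grip_width: 50.1
time: 28.23
tool_pos: [696.5, -14.4, 214.8]
tcp_rot: [3.14, 0.001, 2.099]
contact_force: [0.8, 0.5, -0.1]
grip_width: 49.9
t 28.23 [696.5 -14.4 214.8] [3.1398e+00 1.5000e-03 2.0988e+00] F [ 0.8  0.5 -0.1] w 49.9
shift [ 0.0014 -0.0003  0.0238] turn -0.0012 rows 0.6
```

```bash
python3 -m pendant '[[[0.001,0,0.01],[0,0,0],0.05],[[0.001,0,0.019],[0,0,0],0.05],[[0.001,0,0.023],[0,0,0],0.05],[[0.001,0,0.023],[0,0,0],0.05],[[0.001,0,0.023],[0,0,0],0.01],[[0.001,0,0.023],[0,0,0],0.01],[[0.001,0,0.023],[0,0,0],0.01],[[0.001,0,0.023],[0,0,0],0.01],[[0.001,0,0.023],[0,0,0],0.01],[[0.001,0,0.023],[0,0,0],0.01]]';python3 -m pendant '[[[0,0,0],[0,0,0],0.01],[[0,0,0],[0,0,0],0.01],[[0,0,0],[0,0,0],0.01],[[0,0,-0.03],[0,0,0],0.01],[[0,0,-0.065],[0,0,0],0.01],[[0,0,-0.10],[0,0,0],0.01],[[0,0,-0.135],[0,0,0],0.01],[[0,0,-0.15],[0,0,0],0.01],[[0,0,-0.15],[0,0,0],0.01],[[0,0,-0.15],[0,0,0],0.01]]'; python3 go.py 436 -165 340 1.571
```

```text
time: 29.07
tool_pos: [695.7, -13.5, 190.0]
tcp_rot: [-3.141, -0.0, 2.099]
contact_force: [-0.6, -0.1, -0.3]
grip_width: 19.1
time: 29.9
tool_pos: [695.7, -13.5, 341.0]
tcp_rot: [3.14, 0.001, 2.099]
contact_force: [0.8, 0.1, -2.1]
grip_width: 19.2
t 29.90 [695.7 -13.5 341. ] [3.1402e+00 1.2000e-03 2.0988e+00] F [ 0.8  0.1 -2.1] w 19.2
shift [-1.000e-04 -3.007e-01  1.000e-03] turn 0.5278 rows 7.2
```

```bash
python3 go.py 436 -180 340 1.571; python3 -m pendant '[[[-0.0015,-0.035,0],[0,0,0.06],0.01],[[-0.003,-0.07,0],[0,0,0.12],0.01],[[-0.005,-0.11,0],[0,0,0.19],0.01],[[-0.006,-0.15,0],[0,0,0.26],0.01],[[-0.008,-0.19,0],[0,0,0.33],0.01],[[-0.01,-0.23,0],[0,0,0.40],0.01],[[-0.012,-0.27,0],[0,0,0.47],0.01],[[-0.013,-0.30,0],[0,0,0.528],0.01],[[-0.013,-0.308,0],[0,0,0.528],0.01],[[-0.013,-0.308,0],[0,0,0.528],0.01]]'; python3 -m pendant '[[[0,0,0],[0,0,0],0.01],[[0,0,0],[0,0,0],0.01]]';python3 - <<'E'
from h import *
import go
c=snap('wrist','w12.png'); go.st(); t=snap('top','t12.png')
E
```

```text
t 29.90 [695.7 -13.5 341. ] [3.1402e+00 1.2000e-03 2.0988e+00] F [ 0.8  0.1 -2.1] w 19.2
shift [-0.013  -0.3082  0.001 ] turn 0.5278 rows 7.4
time: 30.73
tool_pos: [434.5, -180.6, 338.9]
tcp_rot: [-3.139, -0.002, 1.568]
contact_force: [1.2, 0.3, 0.2]
grip_width: 19.2
time: 30.9
tool_pos: [437.1, -179.4, 339.6]
tcp_rot: [-3.141, -0.001, 1.572]
contact_force: [-0.1, -0.1, -0.9]
grip_width: 19.1
t 30.95 [ 437.2 -179.3  339.7] [-3.1413e+00 -5.0000e-04  1.5725e+00] F [-0.1  0.4 -1.6] w 19.6
```

View pics/w12.png

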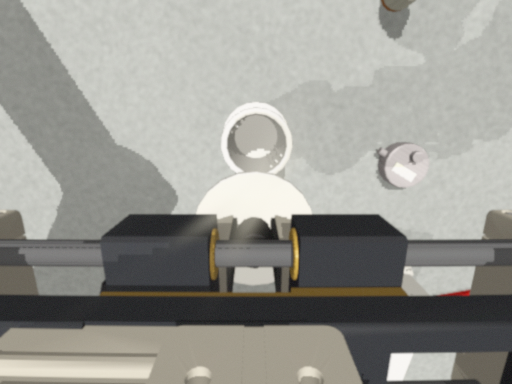

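Slim jar mouth ring spans columns 222–292 and starts at row 103, slightly occluded at the bottom by the held lid. Fitting the rim.

```bash
python3 - <<'E'
from h import *
from jar import ring
c=load('w12'); g=c['color'].min(2)
print(g[140,215:300]);print(g[95:125,257]);
for thr in (215,225,235): ring('w12',(257,140),95,28,thr)
for v in (140,):
  for u in (222,292): print(onz(c,[[u,v]],95)[0])
print(onz(c,[[257,103]],95)[0])
E
```

```text
[197 197 196 195 195 202 222 239 244 245 241 224 173 120 108 108 111 108
 111 126 154 166 168 169 170 168 168 168 170 169 170 169 169 171 170 171
 171 172 170 172 171 173 172 172 173 173 172 173 175 174 175 175 176 176
 176 176 178 178 178 177 177 167 153 145 142 143 141 143 141 143 161 201
 227 232 232 229 218 195 185 185 186 185 183 183 184]
[192 193 191 191 192 193 202 230 243 244 244 239 227 238 243 243 239 227
 202 159 162 168 172 170 171 172 172 172 171 171]
w12 72 [ 439.1 -134.5   28.7] med res 1.2
w12 72 [ 439.  -134.1   28.2] med res 1.29
w12 62 [ 439.3 -133.8   27.9] med res 1.19
[ 413.11608033 -132.3944864    95.        ]
[ 467.27382559 -132.33858694   95.        ]
[ 440.08815012 -104.85645512   95.        ]
```

```bash
python3 - <<'E'
from h import *
c=load('w12'); g=c['color'].min(2).astype(int)
rows=range(112,172,4); L=[];Rr=[];
for v in rows:
    def cross(us):
        p=None
        for u in us:
            if g[v,u]>=218:
                a=g[v,p]; return p+(218-a)/(g[v,u]-a)*(u-p)
            p=u
    l=cross(range(205,257)); r=cross(range(310,257,-1)); print(v,np.round([l,r],1),end='; ')
    L+= [(l,v)]; Rr+=[(r,v)]
print()
for lo in (112,124,132):
    k=np.array([p for p in L+Rr if p[1]>=lo and p[1]<168]); P=onz(c,k,95)[:,:2]
    A=np.c_[2*P,np.ones(len(P))]; s=np.linalg.lstsq(A,(P**2).sum(1),rcond=None)[0]
    r=np.sqrt(s[2]+s[0]**2+s[1]**2); print(lo,s[:2].round(1),r.round(1))
b=cv2.resize(c['color'][90:190,205:310,::-1],None,fx=5,fy=5,interpolation=cv2.INTER_CUBIC); cv2.imwrite('pics/c12.png',b)
E
```

```text
112 [231.7 279. ]; 116 [228.3 282.2]; 120 [225.8 284.5]; 124 [224.3 286. ]; 128 [223.8 287.7]; 132 [222.6 289.5]; 136 [221.3 290.5]; 140 [220.8 291. ]; 144 [220.6 291.1]; 148 [220.7 290.8]; 152 [221.7 289.8]; 156 [222.9 288.7]; 160 [224.5 287. ]; 164 [227.3 284.3]; 168 [229.9 281. ]; 
112 [ 439.2 -134. ] 27.7
124 [ 439.3 -135.3] 27.5
132 [ 439.3 -135.6] 27.4
```

View pics/c12.png

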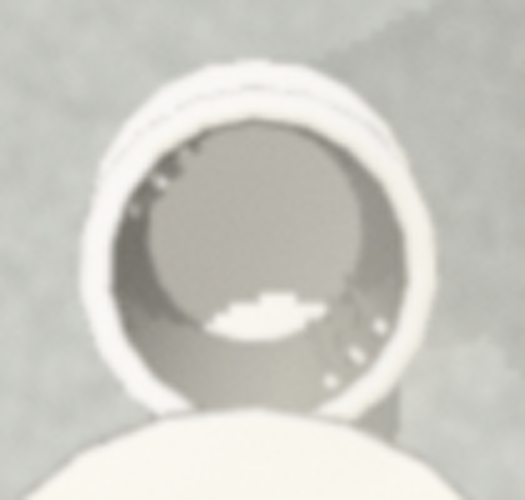

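The rim is clear: fitted centre (439.3, −135.5), r 27.4 (28 expected). Foot arc excluded. I'll check the lid in hand in the same picture.

```bash
python3 - <<'E'
from h import *
import go
c=load('w12'); z=339.7-190+11
print(onz(c,[[255,172],[198,205],[312,205]],z).round(1))
go.rel(439,-135.3,305,1.571)
E
```

```text
[[ 438.3 -144.9  160.7]
 [ 405.3 -164.4  160.7]
 [ 471.5 -164.3  160.7]]
shift [0.0439 0.0019 0.0348] turn 0.0017 rows 1.3
```

```bash
python3 -m pendant '[[[0.015,0.001,0],[0,0,0],0.01],[[0.03,0.001,0],[0,0,0],0.01],[[0.045,0.001,0],[0,0,0],0.01],[[0.045,0.001,0],[0,0,0],0.01],[[0.045,0.001,0.015],[0,0,0],0.01],[[0.045,0.001,0.03],[0,0,0],0.01],[[0.045,0.001,0.041],[0,0,0],0.01],[[0.045,0.001,0.041],[0,0,0],0.01],[[0.045,0.001,0.041],[0,0,0],0.01],[[0.045,0.001,0.041],[0,0,0],0.01]]';  python3 go.py 438 -134 279 1.571; python3 -m pendant '[[[0,0,0.005],[0,0,0],0.01],[[0,0,0.01],[0,0,0],0.01],[[0,0,0.013],[0,0,0],0.01],[[0,0,0.013],[0,0,0],0.01],[[0,0,0.013],[0,0,0],0.01]]';  python3 go.py 438 -134 279 1.571
```

```text
time: 31.83
tool_pos: [437.8, -135.0, 299.7]
tcp_rot: [3.141, 0.001, 1.571]
contact_force: [-0.3, 0.5, -0.4]
grip_width: 19.1
t 31.83 [ 437.8 -135.   299.7] [3.1408e+00 5.0000e-04 1.5713e+00] F [-0.3  0.5 -0.4] w 19.1
shift [0.001  0.0002 0.0207] turn 0.0003 rows 0.5
time: 32.25
tool_pos: [437.2, -134.9, 286.1]
tcp_rot: [-3.141, -0.0, 1.571]
contact_force: [0.4, -0.3, -0.4]
grip_width: 19.1
t 32.25 [ 437.2 -134.9  286.1] [-3.1411e+00 -1.0000e-04  1.5708e+00] F [ 0.4 -0.3 -0.4] w 19.1
shift [0.0009 0.0008 0.0071] turn -0.0002 rows 0.2
```

```bash
python3 -m pendant '[[[0.001,0.0005,0.002],[0,0,0],0.01],[[0.001,0.0005,0.004],[0,0,0],0.01],[[0.001,0.0005,0.0055],[0,0,0],0.01],[[0.001,0.0005,0.007],[0,0,0],0.01],[[0.001,0.0005,0.007],[0,0,0],0.01],[[0.001,0.0005,0.007],[0,0,0],0.01]]'; python3 -m pendant '[[[0,0,0.001],[0,0,0],0.01],[[0,0,0.001],[0,0,0],0.01],[[0,0,0.001],[0,0,0],0.01]]'
```

```text
time: 32.75
tool_pos: [437.7, -133.9, 279.2]
tcp_rot: [-3.141, 0.0, 1.571]
contact_force: [0.4, -0.3, -1.7]
grip_width: 19.5
time: 33.0
tool_pos: [437.8, -133.9, 278.9]
tcp_rot: [3.141, 0.0, 1.571]
contact_force: [-2.4, 0.6, 6.7]
grip_width: 19.2
```

```bash
python3 -m pendant '[[[0,0,0],[0,0,0],0.03],[[0,0,0],[0,0,0],0.05],[[0,0,0],[0,0,0],0.05],[[0,0,0],[0,0,0],0.05],[[0,0,-0.02],[0,0,0],0.05],[[0,0,-0.05],[0,0,0],0.05],[[0,0,-0.09],[0,0,0],0.05],[[0,0,-0.12],[0,0,0],0.05],[[0,0,-0.13],[0,0,0],0.05],[[0,0,-0.13],[0,0,0],0.05]]'; python3 -m pendant '[[[-0.3,-0.15,0],[0,0,0.5],0.05],[[-0.3,-0.15,0],[0,0,0.5],0.05],[[-0.3,-0.15,0],[0,0,0.5],0.05],[[-0.3,-0.15,0],[0,0,0.5],0.05],[[-0.3,-0.15,0],[0,0,0.5],0.05],[[-0.3,-0.15,0],[0,0,0.5],0.05],[[-0.3,-0.15,0],[0,0,0.5],0.05],[[-0.3,-0.15,0],[0,0,0.5],0.05],[[-0.3,-0.15,0],[0,0,0.5],0.05],[[-0.3,-0.15,0],[0,0,0.5],0.05]]'; python3 - <<'E'
from h import *
import go
t=snap('top','tF.png'); s=snap('side','sF.png'); go.st()
t0=load('top0')['color'].astype(int); s0=load('side0')['color'].astype(int)
im=t['color'].astype(int); g=im.min(2)
def con(m,b):
    k=np.zeros(m.shape,np.uint8); k[b[1]:b[3],b[0]:b[2]]=m[b[1]:b[3],b[0]:b[2]]*255
    cs=cv2.findContours(k,cv2.RETR_EXTERNAL,cv2.CHAIN_APPROX_NONE)[0]
    return max(cs,key=cv2.contourArea).reshape(-1,2)
for n,P,r,z,f in [('large lid',[435,150,73],26,73,'c'),('small lid',[438,-134,100],20,100,'c'),('cover',[530,-332,96],44,96,'r')]:
    u,v=proj(t,P)[0].astype(int)
    k=con(g>165,(u-r,v-r,u+r,v+r)); W=onz(t,k,z)[:,:2].astype(np.float32)
    print(n,cv2.minEnclosingCircle(W) if f=='c' else cv2.minAreaRect(W))
# knobs in top and side views -> triangulated tops
def knob(c,P,r=9,thr=50):
    u,v=proj(c,P)[0].round().astype(int); k=con(c['color'].max(2)<thr,(u-r,v-r,u+r,v+r)); return k.min(0),k.max(0),(u,v)
for n,P in [('large',[435,150,86]),('small',[438,-134,113]),('cover',[530,-332,109])]:
    for c in (t,s):
        try: print(n,knob(c,P))
        except Exception as e: print(n,e)
for n,(u,v) in [('bottle top',(232,165)),('tally top',(292,157))]:
    d=abs(im-t0)[v-9:v+10,u-9:u+10].max(2); print(n,'changed px',(d>60).sum(),'of',d.size)
for n,(u,v) in [('bottle side',(232,193)),('tally side',(232,174))]:
    d=abs(s['color'].astype(int)-s0)[v-10:v+11,u-7:u+8].max(2); print(n,'changed px',(d>60).sum(),'of',d.size)
E
```

```text
time: 33.83
tool_pos: [438.1, -134.0, 411.1]
tcp_rot: [3.136, 0.003, 1.571]
contact_force: [0.0, 0.3, -0.2]
grip_width: 49.8
time: 34.67
tool_pos: [286.4, -435.4, 406.1]
tcp_rot: [-3.139, -0.002, 1.067]
contact_force: [-0.2, 1.0, -0.4]
grip_width: 49.6
t 34.77 [ 287.8 -433.3  406.9] [-3.1395e+00 -2.1000e-03  1.0704e+00] F [-0.4 -0.5 -0.3] w 49.9
large lid ((433.9461364746094, 151.7490692138672), 49.22443771362305)
small lid ((436.78680419921875, -130.97561645507812), 36.530582427978516)
cover ((530.752197265625, -329.9407958984375), (139.55563354492188, 114.27288055419922), 79.65119171142578)
large (array([169, 214], dtype=int32), array([176, 220], dtype=int32), (np.int64(173), np.int64(217)))
large (array([273, 204], dtype=int32), array([279, 214], dtype=int32), (np.int64(275), np.int64(209)))
small (array([282, 211], dtype=int32), array([289, 217], dtype=int32), (np.int64(286), np.int64(214)))
small (array([276, 149], dtype=int32), array([281, 156], dtype=int32), (np.int64(278), np.int64(152)))
cover (array([356, 173], dtype=int32), array([373, 180], dtype=int32), (np.int64(365), np.int64(177)))
cover (array([253, 119], dtype=int32), array([258, 133], dtype=int32), (np.int64(255), np.int64(128)))
bottle top changed px 0 of 361
tally top changed px 0 of 361
bottle side changed px 0 of 315
tally side changed px 0 of 315
```

All lids sit at their seated heights and positions in both views, and the bottle and tally show no change. Handing in.

```bash
python3 -c "
from plant import close_job; print(close_job())"
```

```text
the job is handed in; nothing more can be done
None
```

The job is handed in at about 35 s of the 128 s. All the checks I made indicate that everything asked for is in place.

**What I did**
- I lifted rack_in by its grip inside the dish and moved it about 21 mm to the +y side, without taking it out.
- I put rack_out upright on the dish floor beside it.
- I then seated the deep cover on the dish, the large lid on the round jar and the small lid on the slim jar, in that order.

**Last checks**
- **Racks:** the wrist picture before covering showed both standing upright, at about +30 and −27 mm in the dish, with a gap between them.
- **Seating:** a gentle push at the expected seated height met 5 to 8 N on each of the three.
- **Final top and side pictures:** lid and cover positions and sizes match seated lids. I compared these by number only, because my picture views were used up.
- **Bottle and tally:** no changed pixels in the crops compared with the first pictures, in either view.

**Disagreements**
- The top and wrist cameras differ by 2–3 mm on the jars and lids, and by 7 mm for the slim jar in the first top picture, where its foot ring spoiled the fit. I used the wrist measurements.
- An early reading suggested rack_out was tilted in the fingers. A closer crop showed I had mistaken its bottom edge for its top edge, and it was upright.

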